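# Pack the white-lined pots by glaze colour

### The arm

A 7-joint arm with a two-finger parallel gripper is mounted at the origin on the work surface. World frame = base frame: x ahead of the robot, y to its left, z up, the work surface at z = 0. Lengths are in mm, angles in rad, forces in N, time in s.
With the tool pointing down it reaches from about 350 to 900 mm from the base axis. Payload 7.2 kg.
Tool frame: the origin (TCP) lies midway between the tips of the shut fingers; the grasp point (between the pads) lies 19 mm behind it; x points along the fingers, z is the direction in which the jaws open and shut, and the axes are right-handed (so a half turn about x gives the same grasp; the last joint's range is limited). The gripper opens to 85 mm and grips with 20 to 120 N. Pads are 22 mm wide; open, the fingers measure 114 mm over their backs; the gripper's body (76 mm by 85 mm) begins 54 mm behind the grasp point. The pads swing forward as they close: fully open they stand 13 mm farther back than shut.
Start: joints at [-1.399, 0.411, -0.013, 1.596, 0.006, 1.134, -0.082], TCP at [148.452, 607.117, 231.297] pointing down, gripper open.
Joint ranges: [-2.95, 2.95], [-0.29, 1.99], [-1.47, 1.44], [0.14, 2.54], [-1.03, 4.17], [0.13, 1.85], [-2.86, 2.86]. Speed limits (rad/s): [2.39, 2.39, 3.01, 3.01, 3.14, 3.14, 3.14].

### API

Orientations are given as a rotation vector (axis times angle).
In Python, from workcell import r gives the robot as it stands.
- The arm moves only by the tool carry_out, never from a script. Its argument "moves" is text: rows parted by semicolons, each of 7 numbers parted by spaces: the opening, from 0 (shut) to 1 (fully open), then the shift along the tool's x, y, z in m, then the turn, a rotation vector about the tool's x, y, z in degrees. In form: claw tx ty tz rx ry rz; .... A call has 1 to 10 rows; each row shifts and turns the pose as measured when the row begins, along the tool's axes as they then stand; what a row does not reach is not made up. A row lasts 1/10 s, in which the tool goes at most 50 mm and 8.59 degrees, less where a joint would pass 70% of its speed; a pose out of reach is approached as far as the arm can. A call with a gripper value outside its range is refused whole. The fingers move at their own pace and stop on an object; "grip_force" is the grip in N (left out, the last holds). Time passes only in rows, so rows that do not move let the fingers close. It gives the time, the measured TCP pose, the force and the opening at its end, in the units of the state.
- r.sense(): the state, without advancing time (a new reading comes with each control period).
- r.capture(name): name is "scene" or "top" or "wrist"; returns (picture, depth): 420x560x3 uint8, blue, green, red; 420x560 float32, mm along the optical axis (not along the pixel's ray), 0 where there is no reading.
- r.camera_model(name): a dict with "mtx" (3x3 intrinsics, pixels), "R" (3x3) and "t" (3): a world point X has camera coordinates R X + t; the wrist camera has in their place "hand_eye" (4x4, takes a point from camera to tool coordinates, whose origin is the TCP and whose axes are the tool frame's). Camera axes: x right, y down, z forward; pixel columns grow to the right and rows downward; lengths in mm; the calibration is good to about 2 mm. A picture is of the moment at which its call begins: read the wrist's pose just before it. camera_model takes no time and is no camera call.
- r.finish_job(): hands the job in, once; it reports no verdict.
The state is a dict: "time": time; "q": joint angles; "qd": joint speeds; "tau": joint torques, N m; "tool_pos": TCP position; "orientation": TCP orientation; "ft_force": force on the tool from outside, world axes, zero at the start; "torque": the same for the moment, N m; "opening": finger opening in mm.
Only numpy, scipy, OpenCV 4.12 (cv2) and the standard library are available. Lean on these libraries where they do the work, as an engineer would, in place of code of your own. Each camera call takes 0.05 s, during which the arm holds its last target.

### The job

Pack the four ordered plant pots, the ones that are white inside, into the divided cardboard tray: stand each upright on the middle of the pad of its own glaze colour, and set it down gently, never letting it drop. Leave the two look-alikes that are bare brown clay inside standing where they are.

Things in the scene. Friction and masses are not known exactly. Their poses are not given: they have to be found in the camera images.
- pot_blue: Ordered pot: open round plant pot, cobalt blue outside and on the rim, WHITE inside up to 8 mm below the rim; 60 mm tall, rim 54 mm across (the upper 34 mm of the side is a straight cylinder 54 mm across, below it tapers to a 42 mm foot), wall 5 mm, about 0.11 kg, standing upright on the table; origin at the centre of its underside, z up its axis.
- pot_green: Ordered pot: open round plant pot, dark green outside and on the rim, WHITE inside up to 8 mm below the rim; 60 mm tall, rim 54 mm across (the upper 34 mm of the side is a straight cylinder 54 mm across, below it tapers to a 42 mm foot), wall 5 mm, about 0.11 kg, standing upright on the table; origin at the centre of its underside, z up its axis.
- pot_yellow: Ordered pot: open round plant pot, ochre yellow outside and on the rim, WHITE inside up to 8 mm below the rim; 60 mm tall, rim 54 mm across (the upper 34 mm of the side is a straight cylinder 54 mm across, below it tapers to a 42 mm foot), wall 5 mm, about 0.11 kg, standing upright on the table; origin at the centre of its underside, z up its axis.
- pot_red: Ordered pot: open round plant pot, dark red outside and on the rim, WHITE inside up to 8 mm below the rim; 60 mm tall, rim 54 mm across (the upper 34 mm of the side is a straight cylinder 54 mm across, below it tapers to a 42 mm foot), wall 5 mm, about 0.11 kg, standing upright on the table; origin at the centre of its underside, z up its axis.
- pad_blue: Target: fixed square pad, cobalt blue, 70 x 70 x 3 mm, on the floor of one of four compartments (92 mm square, pad in the middle, pads 97.5 mm apart) of the cardboard packing tray; origin at the centre of its underside, x and y along the tray sides. The tray is fixed, 200 x 200 mm, its walls and dividers 5 mm thick and reaching 28 mm above the table, its floor 5 mm above the table.
- pad_green: Target: fixed square pad, dark green, 70 x 70 x 3 mm, on the floor of one of four compartments (92 mm square, pad in the middle, pads 97.5 mm apart) of the cardboard packing tray; origin at the centre of its underside, x and y along the tray sides. The tray is fixed, 200 x 200 mm, its walls and dividers 5 mm thick and reaching 28 mm above the table, its floor 5 mm above the table.
- pad_yellow: Target: fixed square pad, ochre yellow, 70 x 70 x 3 mm, on the floor of one of four compartments (92 mm square, pad in the middle, pads 97.5 mm apart) of the cardboard packing tray; origin at the centre of its underside, x and y along the tray sides. The tray is fixed, 200 x 200 mm, its walls and dividers 5 mm thick and reaching 28 mm above the table, its floor 5 mm above the table.
- pad_red: Target: fixed square pad, dark red, 70 x 70 x 3 mm, on the floor of one of four compartments (92 mm square, pad in the middle, pads 97.5 mm apart) of the cardboard packing tray; origin at the centre of its underside, x and y along the tray sides. The tray is fixed, 200 x 200 mm, its walls and dividers 5 mm thick and reaching 28 mm above the table, its floor 5 mm above the table.
- other_blue: Look-alike that stays: open round plant pot, cobalt blue outside and on the rim, bare BROWN clay inside up to 8 mm below the rim; 60 mm tall, rim 54 mm across (the upper 34 mm of the side is a straight cylinder 54 mm across, below it tapers to a 42 mm foot), wall 5 mm, about 0.11 kg, standing upright on the table; origin at the centre of its underside, z up its axis.
- other_green: Look-alike that stays: open round plant pot, dark green outside and on the rim, bare BROWN clay inside up to 8 mm below the rim; 60 mm tall, rim 54 mm across (the upper 34 mm of the side is a straight cylinder 54 mm across, below it tapers to a 42 mm foot), wall 5 mm, about 0.11 kg, standing upright on the table; origin at the centre of its underside, z up its axis.

How it is judged (in metres and radians):
At the end, for the whole second after the job is handed in: Each white-lined pot stands upright (within 0.1 rad), released and at rest, on the pad of its own colour, its centre within 15 mm of the pad's centre; both brown-lined pots still stand upright within 20 mm of where they began (horizontal distance between pot_blue and pad_blue below 0.015 m and z of pot_blue in the frame of pad_blue between -0.002 and 0.008 m and angle between each of pot_blue, pot_green, pot_yellow, pot_red, other_blue, other_green's own z axis and vertical below 0.1 rad and linear speed of each of pot_blue, pot_green, pot_yellow, pot_red, other_blue, other_green below 0.02 m/s and angular speed of each of pot_blue, pot_green, pot_yellow, pot_red below 0.2 rad/s and contact force between each of pot_blue, pot_green, pot_yellow, pot_red and the fingers below 0.05 N and horizontal distance between pot_green and pad_green below 0.015 m and z of pot_green in the frame of pad_green between -0.002 and 0.008 m and horizontal distance between pot_yellow and pad_yellow below 0.015 m and z of pot_yellow in the frame of pad_yellow between -0.002 and 0.008 m and horizontal distance between pot_red and pad_red below 0.015 m and z of pot_red in the frame of pad_red between -0.002 and 0.008 m and distance of each of other_blue, other_green from where it was at the start of the episode below 0.02 m); the robot touches nothing.
It fails at once if a brown-lined pot is moved more than 20 mm (distance of any of other_blue, other_green from where it was at the start of the episode above 0.02 m).
It fails at once if an ordered pot is dropped or knocked flying (over 0.65 m/s, as after a fall of 20 mm, while the fingers do not hold it) ((contact force between pot_blue and the fingers below 0.05 N and linear speed of pot_blue above 0.65 m/s) or (contact force between pot_green and the fingers below 0.05 N and linear speed of pot_green above 0.65 m/s) or (contact force between pot_yellow and the fingers below 0.05 N and linear speed of pot_yellow above 0.65 m/s) or (contact force between pot_red and the fingers below 0.05 N and linear speed of pot_red above 0.65 m/s)).
It also fails if it takes over 115 s, if anything falls off the work surface, if the arm or the gripper's body presses on something with over 40 N, if the wrist force passes 120 N, or if a joint passes its speed limit or range.

## Working session

There is one attempt and no reset: what is moved stays moved. The work goes in short steps, Python scripts to look and compute and a tool call to move; the robot and the scene stay as the last step left them, time stands still between calls to the robot, and variables do not carry over. Pictures are saved under pics/ and viewed, and the job is handed in when it is done.

Besides the shell and the picture viewer there is one more tool, called after ">>>" by a JSON object that holds its "method" and its "body". carry_out: Moves the arm, as the interface text tells. Its arguments: {"type":"object","properties":{"moves":{"type":"string"},"grip_force":{"type":"number"}},"required":["moves"]}

```bash
mkdir -p pics; ls; python3 - <<'E'
from workcell import r
import cv2,numpy as np
s=r.sense();print({k:np.round(v,3) for k,v in s.items()})
for n in ("scene","top","wrist"):
    p,d=r.capture(n);cv2.imwrite(f"pics/{n}0.png",p);np.save(f"pics/{n}0.npy",d)
    m=r.camera_model(n);print(n,{k:np.round(v,3).tolist() for k,v in m.items()})
E
```

```text
pics
{'time': np.float64(0.0), 'q': array([-1.399,  0.412, -0.013,  1.597,  0.006,  1.134, -0.082]), 'qd': array([ 0.001,  0.   ,  0.001,  0.   ,  0.001,  0.   , -0.   ]), 'tau': array([-0.0000e+00, -6.0060e+01,  6.8200e-01, -2.9942e+01,  1.4000e-02,
        1.0000e-02,  0.0000e+00]), 'tool_pos': array([148.35 , 606.613, 230.417]), 'orientation': array([-1.032,  1.314,  1.03 ]), 'ft_force': array([-0.641, -0.48 , -0.025]), 'torque': array([ 0.041,  0.003, -0.055]), 'opening': np.float64(85.289)}
scene {'mtx': [[498.835, 0.0, 277.93], [0.0, 498.835, 212.181], [0.0, 0.0, 1.0]], 'R': [[-0.057, 0.998, 0.004], [0.59, 0.037, -0.807], [-0.805, -0.044, -0.591]], 't': [-2.834, -285.359, 1372.078]}
top {'mtx': [[506.086, 0.0, 285.512], [0.0, 506.086, 213.02], [0.0, 0.0, 1.0]], 'R': [[0.027, -1.0, -0.007], [-0.98, -0.025, -0.199], [0.199, 0.012, -0.98]], 't': [25.37, 527.565, 1129.629]}
wrist {'mtx': [[331.967, 0.0, 282.478], [0.0, 331.967, 213.586], [0.0, 0.0, 1.0]], 'hand_eye': [[0.0, -0.274, 0.962, -142.748], [0.001, -0.962, -0.274, 70.02], [1.0, 0.001, 0.0, 0.586], [0.0, 0.0, 0.0, 1.0]]}
```

View pics/top0.png

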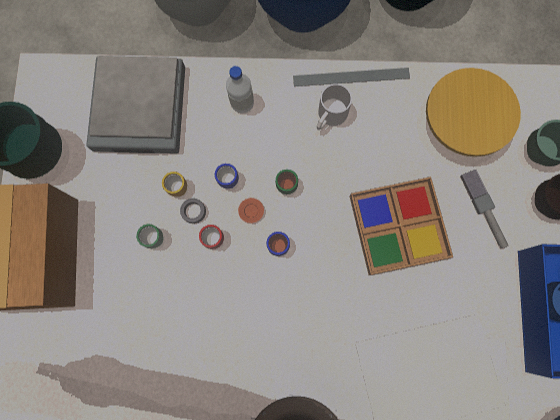

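View pics/scene0.png

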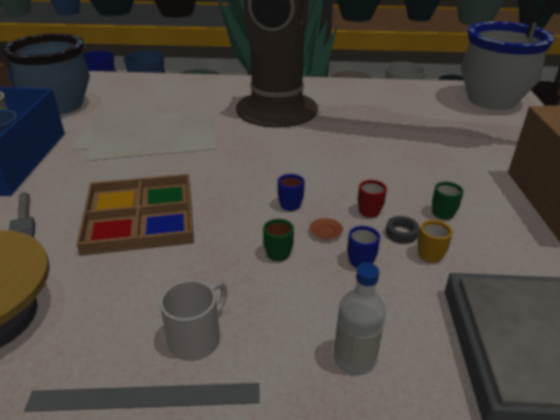

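View pics/wrist0.png

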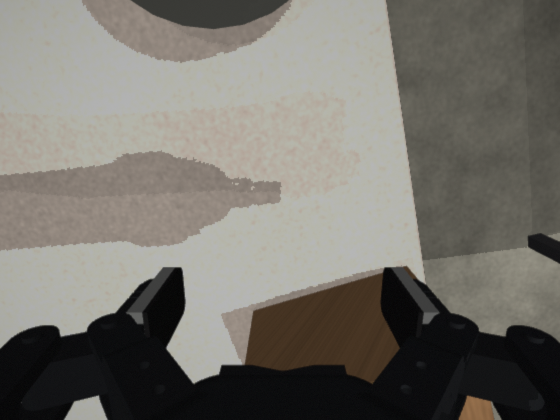

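Top view: white-lined yellow is at (174,184), blue at (227,176), green at (150,236) and red at (211,236). Brown-lined green is at (287,181) and brown-lined blue at (278,243). The tray is centred near (401,226).

```bash
cat > h.py <<'E'
import numpy as np,cv2
from workcell import r
from scipy.optimize import least_squares
def cloud(n,d,T=None):
    m=r.camera_model(n);K=m["mtx"];v,u=np.mgrid[:d.shape[0],:d.shape[1]]
    c=np.stack([(u-K[0][2])/K[0][0]*d,(v-K[1][2])/K[1][1]*d,d],-1)
    R,t=np.array(m["R"]),np.array(m["t"]);return (c-t)@R
def ray(n,u,v,z):
    m=r.camera_model(n);K=np.array(m["mtx"]);R,t=np.array(m["R"]),np.array(m["t"])
    o=-R.T@t;w=R.T@np.linalg.inv(K)@np.array([u,v,1.]);return o+w*(z-o[2])/w[2]
def masks(p):
    h=cv2.cvtColor(p,cv2.COLOR_BGR2HSV);H,S,V=[h[...,i].astype(int) for i in range(3)]
    g=(S>110)&(V>40)
    return dict(blue=g&(H>105)&(H<135),green=g&(H>50)&(H<95),yellow=g&(H>17)&(H<32)&(S>130),red=g&((H<6)|(H>172)))
E
python3 - <<'E'
from h import *
pots=dict(yellow=(174,184),blue=(227,176),green=(150,236),red=(211,236),o_green=(287,181),o_blue=(278,243),ring=(193,211),disk=(251,210))
p=cv2.imread("pics/top0.png");d=np.load("pics/top0.npy");P=cloud("top",d)
for k,(u,v) in pots.items():
    w=P[v-20:v+21,u-20:u+21].reshape(-1,3)
    zt=np.percentile(w[:,2],99)
    q=w[(w[:,2]>zt-8)];f=least_squares(lambda a:np.hypot(q[:,0]-a[0],q[:,1]-a[1])-24.5,q[:,:2].mean(0),loss='soft_l1').x
    c,rad=cv2.minEnclosingCircle(q[:,:2].astype(np.float32)); print(k,len(q),zt.round(1),f.round(1),np.round(c,1),round(rad,1))
print("table z",np.median(P[200:260,320:345,2]))
M=masks(p)
C={}
for k in ("blue","green","yellow","red"):
    m=M[k].copy().astype(np.uint8);m[:,:345]=0;m[:,460:]=0;m[:170]=0;m[280:]=0
    n,l,s,c=cv2.connectedComponentsWithStats(m);i=1+s[1:,4].argmax();C[k]=ray("top",*c[i],8)
    cn=cv2.findContours((l==i).astype(np.uint8),0,2)[0][0];rc=cv2.minAreaRect(cn)
    print("pad",k,s[i,4],C[k].round(1),ray("top",*rc[0],8).round(1))
ks="blue green yellow red".split();print(np.mean([C[k] for k in ks],0))
for a,b in (("blue","red"),("green","yellow"),("blue","green"),("red","yellow")): e=C[b]-C[a];print(a,b,np.linalg.norm(e).round(1),np.degrees(np.arctan2(e[1],e[0])).round(1))
# scene cam check
d=np.load("pics/scene0.npy");P=cloud("scene",d)
for k,(u,v) in dict(red=(372,192),green=(447,195),yellow=(435,232),blue=(364,240),o_blue=(291,185),o_green=(279,235)).items():
    w=P[v-22:v+23,u-20:u+21].reshape(-1,3);q=w[(w[:,2]>52)&(w[:,2]<75)]
    f=least_squares(lambda a:np.hypot(q[:,0]-a[0],q[:,1]-a[1])-25,q[:,:2].mean(0),loss='soft_l1').x;print("scene",k,len(q),f.round(1))
E
```

```text
yellow 156 62.7 [591.7 306.5] [450.8 175.3] 219.5
blue 148 62.6 [614.7 183. ] [466.5 108.9] 194.4
green 171 62.3 [464.2 355.1] [384.3 202. ] 200.5
red 155 63.5 [466.7 210.9] [389.6 125.6] 141.0
o_green 147 62.6 [603.6  39. ] [461.   32.5] 169.7
o_blue 153 62.8 [454.1  54.9] [386.   43.2] 96.3
ring 64 61.0 [466.9 212.5] [430.2 164.3] 197.1
disk 353 14.8 [538.8 124.3] [430.3  78.8] 149.1
table z -0.5148200558723527
pad blue 796 [ 547.4 -176.4    8. ] [ 547.4 -176.5    8. ]
pad green 531 [ 454.3 -199.5    8. ] [ 452.9 -199.5    8. ]
pad yellow 881 [ 475.4 -293.9    8. ] [ 475.3 -294.1    8. ]
pad red 817 [ 569.9 -271.1    8. ] [ 570.  -271.4    8. ]
[ 511.76421311 -235.24305035    8.        ]
blue red 97.4 -76.6
green yellow 96.7 -77.4
blue green 95.9 -166.1
red yellow 97.2 -166.5
scene red 237 [469.8 209. ]
scene green 248 [467.1 352.8]
scene yellow 326 [594.6 304.3]
scene blue 331 [618.4 181.2]
scene o_blue 229 [457.7  52.6]
scene o_green 316 [607.5  37. ]
```

```bash
cat >> h.py <<'E'
from scipy.spatial.transform import Rotation as Ro
def rel(x,y,z,jaw=None,show=True):
    """tool-frame shift (m) and turn (deg) from here to TCP x,y,z pointing straight down with jaw axis at 'jaw' deg (mod 180)"""
    s=r.sense();R=Ro.from_rotvec(s["orientation"]).as_matrix();p=np.array(s["tool_pos"])
    cur=np.degrees(np.arctan2(R[1,2],R[0,2]))
    if jaw is None: j=cur
    else: j=min([jaw+180*k for k in range(-3,4)],key=lambda a:abs(a-cur))
    a=np.radians(j);X=np.array([0,0,-1.]);Z=np.array([np.cos(a),np.sin(a),0]);T=np.stack([X,np.cross(Z,X),Z],1)
    sh=R.T@(np.array([x,y,z])-p)/1000;tu=np.degrees(Ro.from_matrix(R.T@T).as_rotvec())
    print("t",round(float(s["time"]),2),"pos",p.round(1),"jaw",cur.round(1),"op",round(float(s["opening"]),1),"F",np.round(s["ft_force"],1),"q1,q7",round(s["q"][0],2),round(s["q"][6],2))
    print("  shift",sh.round(4),"len",np.linalg.norm(sh).round(3),"turn",tu.round(2),"  toolaxes y",R[:,1].round(3),"z",R[:,2].round(3))
E
python3 - <<'E'
from h import *
P=cloud("top",np.load("pics/top0.npy"))
print("block",P[200:300:20,5:80:15,2].round(0).tolist()); 
w=P[200:225,182:206];print("ring z",np.percentile(w[...,2],98))
print(P[240,60].round(0),P[300,30].round(0))
rel(465.6,354,180,-31.5);rel(465.6,354,180,58.5)
E
```

```text
block [[162.0, 156.0, 159.0, 146.0, 1212.0], [159.0, 159.0, 161.0, 145.0, 71.0], [161.0, 157.0, 160.0, 139.0, 67.0], [161.0, 159.0, 160.0, 137.0, 61.0], [163.0, 159.0, 159.0, 130.0, 58.0]]
ring z 25.63541277906097
[445. 546.  85.] [309. 560. 157.]
t 0.15 pos [148.4 606.7 230.6] jaw 76.3 op 85.3 F [0.1 0.  0.1] q1,q7 -1.4 -0.08
  shift [ 0.0509 -0.3681 -0.1701] len 0.409 turn [-7.224e+01 -7.000e-02 -4.000e-02]   toolaxes y [-0.971  0.238 -0.   ] z [ 0.238  0.971 -0.001]
t 0.15 pos [148.4 606.7 230.6] jaw 76.3 op 85.3 F [0.1 0.  0.1] q1,q7 -1.4 -0.08
  shift [ 0.0509 -0.3681 -0.1701] len 0.409 turn [17.76 -0.07  0.02]   toolaxes y [-0.971  0.238 -0.   ] z [ 0.238  0.971 -0.001]
```

>>> {"method": "carry_out", "body": {"moves": "0.85 0 -0.041 -0.019 0 0 0;0.85 0 -0.041 -0.019 0 0 0;0.85 0 -0.041 -0.019 0 0 0;0.85 0 -0.041 -0.019 0 0 0;0.85 0 -0.041 -0.019 0 0 0;0.85 0 -0.041 -0.019 0 0 0;0.85 0 -0.041 -0.019 0 0 0;0.85 0 -0.041 -0.019 0 0 0;0.85 0 -0.041 -0.019 0 0 0", "grip_force": 30}}

```text
time: 1.05
tool_pos: [469.9, 350.1, 226.9]
orientation: [-1.042, 1.313, 1.045]
ft_force: [0.5, 0.8, -0.1]
opening: 72.6
```

```bash
python3 -c "
from h import *
rel(465.6,354,180,58.5)"
```

```text
t 1.05 pos [469.9 350.1 226.9] jaw 77.2 op 72.6 F [ 0.5  0.8 -0.1] q1,q7 -0.83 0.67
  shift [0.047  0.0048 0.003 ] len 0.047 turn [18.68 -0.23 -0.25]   toolaxes y [-0.975  0.222  0.005] z [ 0.222  0.975 -0.003]
```

>>> {"method": "carry_out", "body": {"moves": "0.85 0.025 0.005 0.003 6.2 -0.2 -0.2;0.85 0 0 0 6.2 0 0;0.85 0 0 0 6.2 0 0;0.85 0 0 0 0 0 0"}}

```text
time: 1.45
tool_pos: [473.5, 344.5, 200.2]
orientation: [-0.78, 1.428, 0.773]
ft_force: [-1.0, 0.4, -0.0]
opening: 72.3
```

```bash
python3 -c "
from h import *
rel(465.6,354,180,58.5)
s=r.sense();p,d=r.capture('wrist');cv2.imwrite('pics/w1.png',p)
R=Ro.from_rotvec(s['orientation']).as_matrix();np.savez('pics/w1.npz',d=d,R=R,t=s['tool_pos'])
m=r.camera_model('wrist');K=np.array(m['mtx']);H=np.array(m['hand_eye'])
v,u=np.mgrid[:420,:560];c=np.stack([(u-K[0,2])/K[0,0]*d,(v-K[1,2])/K[1,1]*d,d],-1)
P=(c@H[:3,:3].T+H[:3,3])@R.T+np.array(s['tool_pos'])
np.save('pics/w1P.npy',P)
for n,x,y in (('green',465.6,354),('red',468.2,210),('yellow',593.2,305.4),('blue',616.5,182.1)):
    q=P[(d>0)&(np.hypot(P[...,0]-x,P[...,1]-y)<45)&(P[...,2]>53)&(P[...,2]<72)]
    if len(q)>50: print(n,len(q),np.percentile(q[:,2],95).round(1),least_squares(lambda a:np.hypot(q[:,0]-a[0],q[:,1]-a[1])-24.7,[x,y],loss='soft_l1').x.round(1))
"
```

```text
t 1.45 pos [473.5 344.5 200.2] jaw 57.1 op 72.3 F [-1.   0.4 -0. ] q1,q7 -0.87 0.36
  shift [0.0202 0.0119 0.0038] len 0.024 turn [-1.41 -0.14  0.18]   toolaxes y [-0.84   0.543 -0.003] z [ 0.543  0.84  -0.002]
green 1120 61.1 [463.5 356.4]
red 751 61.0 [466.9 213.4]
yellow 1034 61.0 [590.2 308.1]
blue 60 60.1 [613.4 184.1]
```

View pics/w1.png

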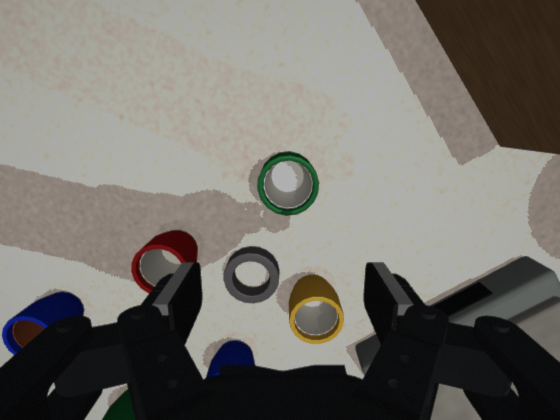

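Wrist view: green pot (white inside) is at (288,183), red at (160,270) and yellow at (315,318). Wrist and top positions agree to within 3 mm.

```bash
python3 -c "
from h import *
rel(464,355.5,80,58.5)"
```

```text
t 1.5 pos [473.7 344.5 200.5] jaw 57.3 op 72.4 F [0.1 0.2 0.4] q1,q7 -0.87 0.36
  shift [0.1204 0.0145 0.0042] len 0.121 turn [-1.2  -0.12  0.2 ]   toolaxes y [-0.841  0.54  -0.004] z [ 0.54   0.841 -0.002]
```

>>> {"method": "carry_out", "body": {"moves": "0.85 0.04 0.0145 0.004 -1.2 0 0.2;0.85 0.04 0 0 0 0 0;0.85 0.035 0 0 0 0 0;0.85 0 0 0 0 0 0"}}

```text
time: 1.9
tool_pos: [464.3, 358.6, 84.7]
orientation: [-0.806, 1.411, 0.809]
ft_force: [-0.6, 0.2, 0.8]
opening: 72.2
```

```bash
python3 -c "
from h import *
rel(464,355.5,24,58.5)"
```

```text
t 1.9 pos [464.3 358.6  84.7] jaw 59.4 op 72.2 F [-0.6  0.2  0.8] q1,q7 -0.86 0.4
  shift [ 0.0607 -0.0012 -0.0031] len 0.061 turn [0.95 0.25 0.04]   toolaxes y [-0.861  0.508 -0.001] z [0.508 0.861 0.004]
```

>>> {"method": "carry_out", "body": {"moves": "0.85 0.03 -0.001 -0.003 0.5 0.2 0;0.85 0.02 0 0 0 0 0;0.85 0.01 0 0 0 0 0;0.85 0 0 0 0 0 0;0.5 0 0 0 0 0 0;0.3 0 0 0 0 0 0;0.3 0 0 0 0 0 0;0.3 0 0 0 0 0 0;0.3 0 0 0 0 0 0"}}

```text
time: 2.8
tool_pos: [468.7, 360.6, 33.8]
orientation: [-0.805, 1.401, 0.811]
ft_force: [-0.5, -0.6, 0.2]
opening: 52.3
```

```bash
python3 -c "
from h import *
rel(464,355.5,124,58.5)
s=r.sense();p,d=r.capture('wrist');cv2.imwrite('pics/w2.png',p)
p,d=r.capture('scene');cv2.imwrite('pics/s2.png',p)"
```

```text
t 2.8 pos [468.7 360.6  33.8] jaw 59.6 op 52.3 F [-0.5 -0.6  0.2] q1,q7 -0.85 0.42
  shift [-0.0903  0.0011 -0.0056] len 0.09 turn [1.05 0.76 0.21]   toolaxes y [-0.862  0.507 -0.004] z [0.507 0.862 0.013]
```

View pics/w2.png

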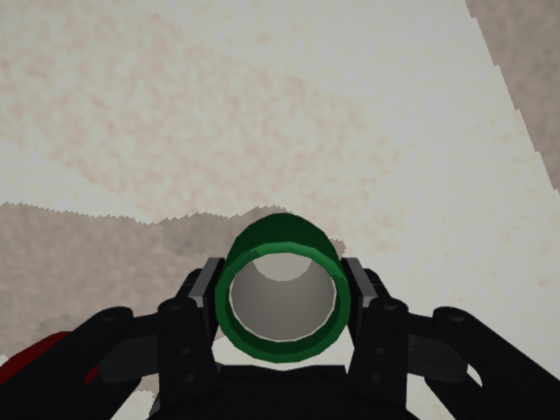

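View pics/s2.png

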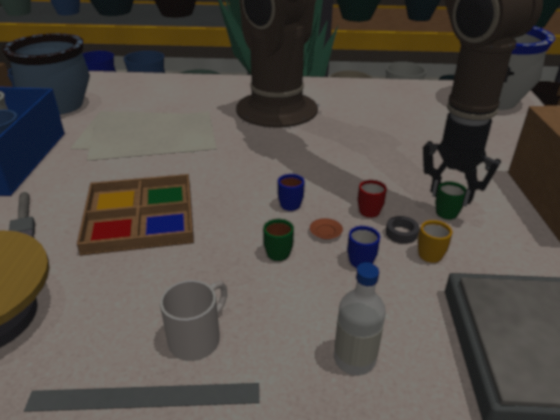

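The grip on green is shallow: TCP is at 34 mm instead of 24. I'll reopen and go lower.

>>> {"method": "carry_out", "body": {"moves": "0.85 0 0 0 0 0 0;0.85 0 0 0 0 0 0;0.85 0.006 0 0 0 0 0;0.85 0.006 0 0 0 0 0"}}

```text
time: 3.3
tool_pos: [469.3, 361.1, 21.7]
orientation: [-0.805, 1.4, 0.811]
ft_force: [0.5, 0.8, -0.0]
opening: 72.7
```

```bash
cat >> h.py <<'E'
def wpots(name='w',save=True,g={}):
    s=r.sense();p,d=r.capture('wrist');cv2.imwrite(f'pics/{name}.png',p)
    R=Ro.from_rotvec(s['orientation']).as_matrix()
    m=r.camera_model('wrist');K=np.array(m['mtx']);H=np.array(m['hand_eye'])
    v,u=np.mgrid[:420,:560];c=np.stack([(u-K[0,2])/K[0,0]*d,(v-K[1,2])/K[1,1]*d,d],-1)
    P=(c@H[:3,:3].T+H[:3,3])@R.T+np.array(s['tool_pos'])
    hs=cv2.cvtColor(p,cv2.COLOR_BGR2HSV)[...,1]>40
    for n,(x,y) in g.items():
        q=P[(d>0)&hs&(np.hypot(P[...,0]-x,P[...,1]-y)<40)&(P[...,2]>54)&(P[...,2]<70)]
        if len(q)>50: print(n,len(q),np.percentile(q[:,2],95).round(1),least_squares(lambda a:np.hypot(q[:,0]-a[0],q[:,1]-a[1])-25.,[x,y],loss='soft_l1').x.round(1))
    return P,p,d
E
python3 -c "
from h import *
wpots('w3',g={'green':(465,356)})
rel(464,355.5,22,58.5)
"
```

```text
green 6259 60.9 [466.4 361.9]
t 3.35 pos [468.8 360.8  20.6] jaw 59.6 op 72.2 F [ 0.1 -0.3 -0.4] q1,q7 -0.84 0.42
  shift [-0.0015  0.0014 -0.007 ] len 0.007 turn [1.06 0.76 0.21]   toolaxes y [-0.862  0.507 -0.004] z [0.507 0.862 0.013]
```

View pics/w3.png

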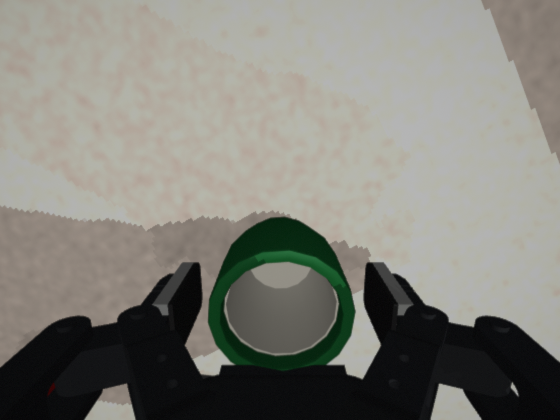

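Wrist view: green stands upright, its rim centred near (282,309) between the pads.

>>> {"method": "carry_out", "body": {"moves": "0.85 0 0.002 0 0 0.7 0;0.4 0 0 0 0 0 0;0.4 0 0 0 0 0 0;0.4 0 0 0 0 0 0;0.4 0 0 0 0 0 0;0.4 -0.02 0 0 0 0 0;0.4 -0.04 0 0 0 0 0;0.4 -0.04 0 0 0 0 0;0.4 -0.01 0 0 0 0 0"}}

```text
time: 4.25
tool_pos: [464.6, 360.4, 130.3]
orientation: [-0.815, 1.421, 0.806]
ft_force: [0.0, 0.3, -0.2]
opening: 52.5
```

```bash
python3 -c "
from h import *
wpots('w4')
rel(453,-199.3,130,58.5)
"
```

```text
t 4.3 pos [464.5 360.4 130.2] jaw 59.6 op 51.9 F [1.1 0.4 0.5] q1,q7 -0.88 0.38
  shift [ 0.0046 -0.2737 -0.4884] len 0.56 turn [ 1.05 -0.46  0.09]   toolaxes y [-0.862  0.507 -0.001] z [ 0.507  0.862 -0.008]
```

View pics/w4.png

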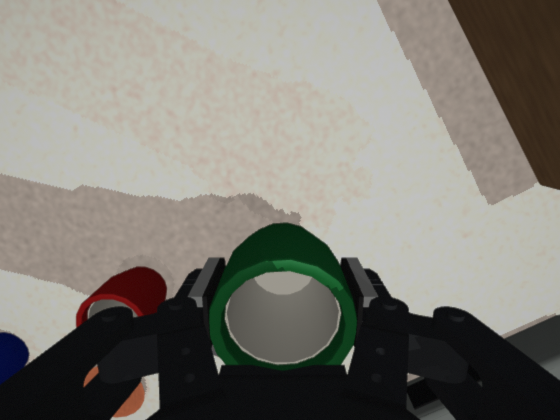

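Lift good: green is held, upright in the view.

>>> {"method": "carry_out", "body": {"moves": "0.4 0 -0.010 -0.018 0 0 0;0.4 0 -0.017 -0.030 0 0 0;0.4 0 -0.017 -0.030 0 0 0;0.4 0 -0.017 -0.030 0 0 0;0.4 0 -0.017 -0.030 0 0 0;0.4 0 -0.017 -0.030 0 0 0;0.4 0 -0.017 -0.030 0 0 0;0.4 0 -0.017 -0.030 0 0 0;0.4 0 -0.017 -0.030 0 0 0;0.4 0 -0.010 -0.018 0 0 0", "grip_force": 40}}

```text
time: 5.3
tool_pos: [448.7, 26.0, 121.3]
orientation: [-0.818, 1.438, 0.812]
ft_force: [0.5, 0.8, -0.5]
opening: 52.0
```

```bash
python3 -c "
from h import *
rel(453,-199.3,130,58.5)
"
```

```text
t 5.3 pos [448.7  26.  121.3] jaw 59.8 op 52.0 F [ 0.5  0.8 -0.5] q1,q7 -0.42 0.97
  shift [-0.0055 -0.1172 -0.1926] len 0.225 turn [ 1.25 -1.27 -0.46]   toolaxes y [-0.864  0.504  0.008] z [ 0.504  0.864 -0.022]
```

>>> {"method": "carry_out", "body": {"moves": "0.4 -0.005 -0.014 -0.024 0 -1.2 -0.4;0.4 0 -0.017 -0.028 0 0 0;0.4 0 -0.017 -0.028 0 0 0;0.4 0 -0.017 -0.028 0 0 0;0.4 0 -0.017 -0.028 0 0 0;0.4 0 -0.017 -0.028 0 0 0;0.4 0 -0.012 -0.018 0 0 0;0.4 0 0 0 0 0 0"}}

```text
time: 6.1
tool_pos: [438.4, -203.2, 117.2]
orientation: [-0.801, 1.434, 0.812]
ft_force: [-0.8, 1.0, -1.2]
opening: 52.6
```

```bash
python3 -c "
from h import *
rel(453,-199.3,60,58.5)
wpots('w5')
p,d=r.capture('scene');cv2.imwrite('pics/s5.png',p)
P=cloud('scene',d);M=masks(p);M={k:v&(np.arange(560)[None]<200) for k,v in M.items()}
for k in M:
  n,l,s,c=cv2.connectedComponentsWithStats(M[k].astype(np.uint8));i=1+s[1:,4].argmax();print(k,s[i],ray('scene',*c[i],8).round(1))
"
```

```text
t 6.1 pos [ 438.4 -203.2  117.2] jaw 59.2 op 52.6 F [-0.8  1.  -1.2] q1,q7 0.01 1.53
  shift [ 0.0569 -0.0113  0.0115] len 0.059 turn [ 0.69 -0.64 -0.81]   toolaxes y [-0.859  0.512  0.014] z [ 0.512  0.859 -0.011]
blue [   0   86   63  109 4893] [ 196.6 -611.5    8. ]
green [148 188  34  16 344] [ 449.3 -199.     8. ]
yellow [   0  231   48   94 3297] [ 688.2 -388.7    8. ]
red [ 91 219  40  21 652] [ 565.4 -274.1    8. ]
```

View pics/w5.png

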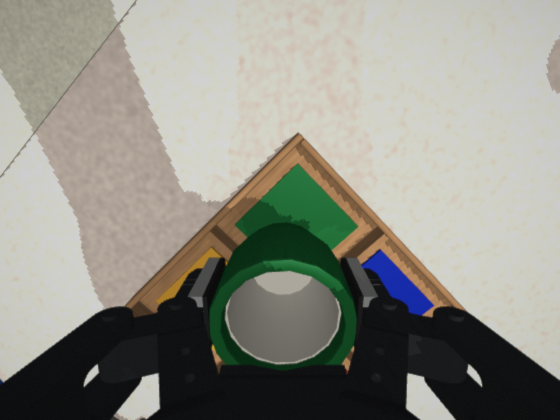

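View pics/s5.png

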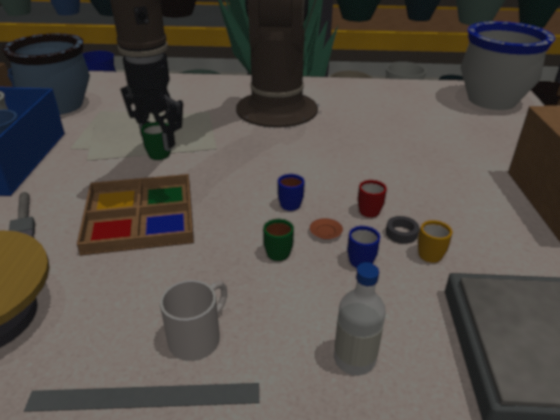

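Wrist view: green hangs upright just short of its pad (pad at about (297,215)). Top and scene put the pads within 4 mm of each other.

>>> {"method": "carry_out", "body": {"moves": "0.4 0 -0.011 0.0115 0.7 -0.6 -0.8;0.4 0 0 0 0 0 0;0.4 0.025 0 0 0 0 0;0.4 0.025 0 0 0 0 0;0.4 0 0 0 0 0 0"}}

```text
time: 6.7
tool_pos: [456.7, -189.4, 65.0]
orientation: [-0.8, 1.414, 0.805]
ft_force: [-0.8, -0.1, -0.7]
opening: 52.2
```

```bash
python3 -c "
from h import *
rel(453,-199.3,29,58.5)
wpots('w6',g={})
"
```

```text
t 6.7 pos [ 456.7 -189.4   65. ] jaw 59.1 op 52.2 F [-0.8 -0.1 -0.7] q1,q7 0.03 1.55
  shift [ 0.036  -0.002  -0.0105] len 0.038 turn [ 0.56  0.23 -0.05]   toolaxes y [-0.858  0.514  0.001] z [0.514 0.858 0.004]
```

View pics/w6.png

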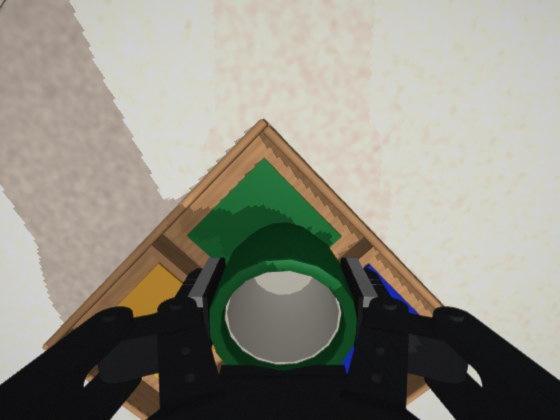

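>>> {"method": "carry_out", "body": {"moves": "0.4 0 -0.002 -0.010 0.3 0.2 0;0.4 0 0 0 0 0 0;0.4 0.01 0 0 0 0 0;0.4 0 0 0 0 0 0"}}

```text
time: 7.15
tool_pos: [455.8, -200.2, 58.9]
orientation: [-0.802, 1.414, 0.796]
ft_force: [-0.1, -0.4, -1.2]
opening: 52.1
```

```bash
python3 -c "
from h import *
rel(453,-199.3,29,58.5)
P,p,d=wpots('w7',g={})
m=masks(p)['green'].astype(np.uint8);q=P[(d>0)&(m>0)&(P[...,2]>40)&(P[...,2]<130)]
z=np.percentile(q[:,2],97);q=q[q[:,2]>z-7];print('rim z',z,least_squares(lambda a:np.hypot(q[:,0]-a[0],q[:,1]-a[1])-25.7,q[:,:2].mean(0),loss='soft_l1').x)
g=P[(d>0)&(m>0)&(P[...,2]<14)];print('pad pts',len(g),np.median(g[:,2]),g[:,:2].min(0),g[:,:2].max(0))
a=np.radians(-76.5);e=np.array([[np.cos(a),np.sin(a)],[-np.sin(a),np.cos(a)]]);k=g[:,:2]@e.T;print(np.percentile(k,[0.5,99.5],0),np.array([453,-199.3])@e.T)
"
```

```text
t 7.15 pos [ 455.8 -200.2   58.9] jaw 58.8 op 52.1 F [-0.1 -0.4 -1.2] q1,q7 0.05 1.57
  shift [ 0.0299  0.0031 -0.0007] len 0.03 turn [0.29 0.13 0.3 ]   toolaxes y [-0.855  0.518 -0.005] z [0.518 0.855 0.002]
rim z 100.05080403529134 [ 456.39718697 -200.2557638 ]
pad pts 7364 8.173143898482284 [ 410.34331044 -241.29587489] [ 482.53646885 -158.12693896]
[[265.00614924 358.20677508]
 [333.90535318 426.77292818]] [299.54407496 393.95791292]
```

Rim centre is at the TCP and pot bottom at TCP−19. The wrist camera confirms the pad centre to about 1.5 mm.

>>> {"method": "carry_out", "body": {"moves": "0.4 0.012 0.003 -0.001 0 0 0;0.4 0.01 0 0 0 0 0;0.4 0 0 0 0 0 0"}}

```text
time: 7.5
tool_pos: [454.2, -199.9, 37.4]
orientation: [-0.803, 1.412, 0.794]
ft_force: [-0.9, -1.0, -1.4]
opening: 51.9
```

```bash
python3 -c "
from h import *
rel(453,-199.3,27,58.5)
"
```

```text
t 7.5 pos [ 454.2 -199.9   37.4] jaw 58.8 op 51.9 F [-0.9 -1.  -1.4] q1,q7 0.07 1.59
  shift [ 0.0104  0.0014 -0.0002] len 0.011 turn [0.28 0.19 0.45]   toolaxes y [-0.855  0.518 -0.008] z [0.518 0.855 0.003]
```

>>> {"method": "carry_out", "body": {"moves": "0.4 0.004 0.001 0 0 0.1 0.4;0.4 0.003 0 0 0 0 0;0.4 0.002 0 0 0 0 0;0.4 0 0 0 0 0 0"}}

```text
time: 7.9
tool_pos: [454.0, -199.6, 28.1]
orientation: [-0.799, 1.417, 0.799]
ft_force: [1.0, -0.0, -0.6]
opening: 52.3
```

>>> {"method": "carry_out", "body": {"moves": "0.4 0.001 0 0 0 0 0;0.4 0.001 0 0 0 0 0;0.4 0 0 0 0 0 0"}}

```text
time: 8.2
tool_pos: [454.4, -199.7, 28.2]
orientation: [-0.799, 1.416, 0.799]
ft_force: [0.3, -0.5, -1.1]
opening: 51.9
```

>>> {"method": "carry_out", "body": {"moves": "0.4 0.002 0 0 0 0 0;0.4 0.002 0 0 0 0 0;0.4 0 0 0 0 0 0"}}

```text
time: 8.5
tool_pos: [455.0, -200.1, 28.4]
orientation: [-0.798, 1.413, 0.798]
ft_force: [-0.2, -0.3, -1.5]
opening: 52.1
```

```bash
python3 -c "
from h import *
rel(453,-199.3,27,58.5)
P,p,d=wpots('w8',g={})
m=masks(p)['green'].astype(np.uint8);q=P[(d>0)&(m>0)&(P[...,2]>40)&(P[...,2]<130)]
z=np.percentile(q[:,2],97);q=q[q[:,2]>z-7];print('rim z',z,least_squares(lambda a:np.hypot(q[:,0]-a[0],q[:,1]-a[1])-25.7,q[:,:2].mean(0),loss='soft_l1').x)
"
```

```text
t 8.5 pos [ 455.  -200.1   28.4] jaw 58.7 op 52.1 F [-0.2 -0.3 -1.5] q1,q7 0.08 1.6
  shift [ 0.0014  0.0021 -0.0004] len 0.003 turn [0.21 0.32 0.18]   toolaxes y [-0.855  0.519 -0.003] z [0.519 0.855 0.006]
rim z 69.62589954744826 [ 455.52552486 -200.24900282]
```

>>> {"method": "carry_out", "body": {"moves": "0.4 0.003 0.002 0 0 0 0;0.4 0.003 0 0 0 0 0"}}

```text
time: 8.75
tool_pos: [455.9, -200.3, 27.0]
orientation: [-0.799, 1.408, 0.794]
ft_force: [-16.5, 4.4, 48.4]
opening: 52.1
```

Contact made (48 N at the wrist). Releasing now.

>>> {"method": "carry_out", "body": {"moves": "0.4 -0.0005 0 0 0 0 0;0.85 0 0 0 0 0 0;0.85 0 0 0 0 0 0;0.85 0 0 0 0 0 0"}}

```text
time: 9.15
tool_pos: [456.5, -200.4, 27.9]
orientation: [-0.8, 1.406, 0.793]
ft_force: [-0.1, -0.3, 0.0]
opening: 72.5
```

```bash
cat >> h.py <<'E'
def held(name,col):
    P,p,d=wpots(name)
    m=masks(p)[col];q=P[(d>0)&m&(P[...,2]>40)&(P[...,2]<190)&(np.mgrid[:420,:560][0]>200)]
    z=np.percentile(q[:,2],97);q=q[q[:,2]>z-7];print('rim z',z.round(1),least_squares(lambda a:np.hypot(q[:,0]-a[0],q[:,1]-a[1])-25.7,q[:,:2].mean(0),loss='soft_l1').x.round(1))
E
python3 -c "
from h import *
rel(453,-199.3,27,58.5)
held('w9','green')
"
```

```text
t 9.15 pos [ 456.5 -200.4   27.9] jaw 58.7 op 72.5 F [-0.1 -0.3  0. ] q1,q7 0.08 1.61
  shift [ 0.0009  0.0035 -0.0009] len 0.004 turn [0.19 0.52 0.6 ]   toolaxes y [-0.854  0.52  -0.01 ] z [0.52  0.854 0.009]
rim z 68.9 [ 456.5 -200.3]
```

View pics/w9.png

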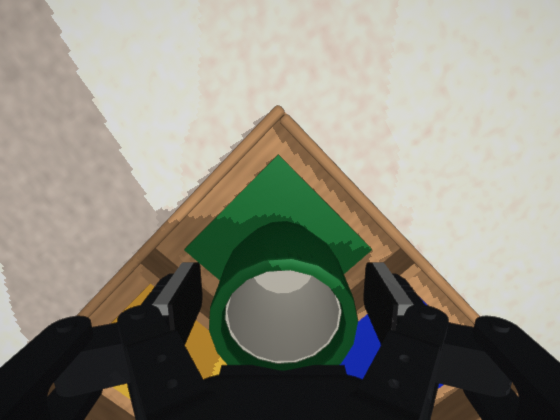

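Green is released and upright on its pad (rim fit 3.6 mm off pad centre). Red is next.

>>> {"method": "carry_out", "body": {"moves": "0.85 -0.02 0 0 0 0.4 0.5;0.85 -0.04 0 0 0 0 0;0.85 -0.04 0 0 0 0 0;0.85 0 0 0 0 0 0"}}

```text
time: 9.6
tool_pos: [454.4, -200.2, 128.3]
orientation: [-0.795, 1.423, 0.801]
ft_force: [1.2, 0.3, 0.2]
opening: 72.8
```

```bash
python3 -c "
from h import *
rel(467,212,125,58.5)
"
```

```text
t 9.6 pos [ 454.4 -200.2  128.3] jaw 58.7 op 72.8 F [1.2 0.3 0.2] q1,q7 -0.0 1.51
  shift [0.0038 0.2035 0.3587] len 0.412 turn [ 0.18 -0.08 -0.29]   toolaxes y [-0.854  0.52   0.005] z [ 0.52   0.854 -0.001]
```

>>> {"method": "carry_out", "body": {"moves": "0.85 0 0.021 0.036 0 0 0;0.85 0 0.021 0.036 0 0 0;0.85 0 0.021 0.036 0 0 0;0.85 0 0.021 0.036 0 0 0;0.85 0 0.021 0.036 0 0 0;0.85 0 0.021 0.036 0 0 0;0.85 0 0.021 0.036 0 0 0;0.85 0 0.021 0.036 0 0 0;0.85 0 0.021 0.036 0 0 0;0.85 0 0.01 0.02 0 0 0"}}

```text
time: 10.6
tool_pos: [462.6, 207.8, 122.9]
orientation: [-0.792, 1.43, 0.793]
ft_force: [0.2, 1.0, -0.7]
opening: 72.2
```

```bash
python3 -c "
from h import *
rel(467,212,75,58.5)
wpots('w10',g=dict(red=(467,212),yellow=(591,307)))
"
```

```text
t 10.6 pos [462.6 207.8 122.9] jaw 58.2 op 72.2 F [ 0.2  1.  -0.7] q1,q7 -0.7 0.6
  shift [ 0.0479 -0.0018  0.0062] len 0.048 turn [-0.29 -0.36 -0.27]   toolaxes y [-0.85   0.527  0.005] z [ 0.527  0.85  -0.006]
red 1927 61.0 [465.8 212.2]
yellow 1609 60.8 [590.4 306.3]
```

>>> {"method": "carry_out", "body": {"moves": "0.85 0 -0.002 0.003 0 -0.3 -0.3;0.85 0.03 0 0 0 0 0;0.85 0.025 0 0 0 0 0;0.85 0 0 0 0 0 0"}}

```text
time: 11.05
tool_pos: [466.0, 212.5, 64.5]
orientation: [-0.796, 1.42, 0.795]
ft_force: [-0.1, -0.7, 0.7]
opening: 72.8
```

```bash
python3 -c "
from h import *
rel(466,212,22,58.5)
"
```

```text
t 11.05 pos [466.  212.5  64.5] jaw 58.5 op 72.8 F [-0.1 -0.7  0.7] q1,q7 -0.69 0.63
  shift [ 0.0425 -0.0003 -0.0004] len 0.043 turn [ 0.01 -0.01  0.04]   toolaxes y [-0.853  0.522 -0.001] z [ 0.522  0.853 -0.   ]
```

>>> {"method": "carry_out", "body": {"moves": "0.85 0.02 0 0 0 0 0;0.85 0.018 0 0 0 0 0;0.85 0 0 0 0 0 0;0.85 0.003 0 0 0 0 0"}}

```text
time: 11.45
tool_pos: [467.9, 209.3, 24.8]
orientation: [-0.793, 1.421, 0.79]
ft_force: [-0.5, -0.5, 0.0]
opening: 72.5
```

>>> {"method": "carry_out", "body": {"moves": "0.85 0.002 0.003 0.001 0 0 0;0.4 0 0 0 0 0 0;0.4 0 0 0 0 0 0;0.4 0 0 0 0 0 0;0.4 0 0 0 0 0 0;0.4 -0.02 0 0 0 0 0;0.4 -0.04 0 0 0 0 0;0.4 -0.04 0 0 0 0 0;0.4 0 0 0 0 0 0"}}

```text
time: 12.35
tool_pos: [465.8, 211.5, 128.1]
orientation: [-0.793, 1.421, 0.789]
ft_force: [0.8, 0.3, -1.4]
opening: 53.0
```

```bash
python3 -c "
from h import *
held('w11','red')
rel(570.6,-271.1,125,58.5)
"
```

```text
rim z 164.0 [464.6 212.7]
t 12.4 pos [464.5 211.1 126. ] jaw 58.2 op 52.9 F [-0.2  0.8 -2.3] q1,q7 -0.72 0.6
  shift [ 0.0022 -0.3443 -0.354 ] len 0.494 turn [-0.3  -0.14  0.07]   toolaxes y [-0.85   0.527 -0.001] z [ 0.527  0.85  -0.002]
```

View pics/w11.png

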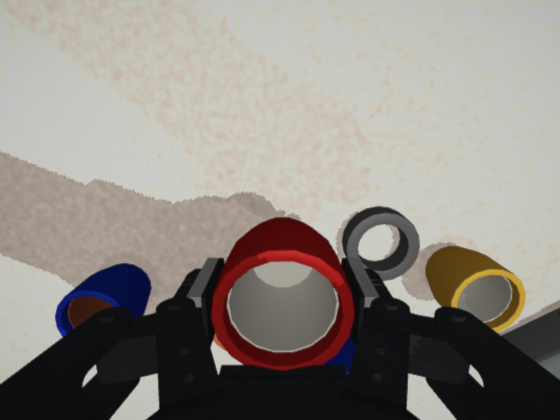

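Red is held upright, TCP at its rim centre.

>>> {"method": "carry_out", "body": {"moves": "0.4 0 -0.014 -0.015 0 0 0;0.4 0 -0.025 -0.026 0 0 0;0.4 0 -0.025 -0.026 0 0 0;0.4 0 -0.025 -0.026 0 0 0;0.4 0 -0.025 -0.026 0 0 0;0.4 0 -0.025 -0.026 0 0 0;0.4 0 -0.025 -0.026 0 0 0;0.4 0 -0.025 -0.026 0 0 0;0.4 0 -0.025 -0.026 0 0 0;0.4 0 -0.025 -0.026 0 0 0"}}

```text
time: 13.4
tool_pos: [532.8, -131.1, 114.4]
orientation: [-0.8, 1.433, 0.81]
ft_force: [0.0, 0.0, -1.0]
opening: 53.2
```

```bash
python3 -c "
from h import *
rel(570.6,-271.1,125,58.5)
"
```

```text
t 13.4 pos [ 532.8 -131.1  114.4] jaw 59.1 op 53.2 F [ 0.  0. -1.] q1,q7 -0.11 1.35
  shift [-0.0109 -0.1043 -0.1008] len 0.145 turn [ 0.56 -0.58 -0.73]   toolaxes y [-0.858  0.514  0.013] z [ 0.514  0.858 -0.01 ]
```

>>> {"method": "carry_out", "body": {"moves": "0.4 -0.003 -0.025 -0.024 0 -0.5 -0.6;0.4 -0.003 -0.025 -0.024 0 0 0;0.4 0 -0.025 -0.024 0 0 0;0.4 0 -0.018 -0.017 0 0 0;0.4 0 -0.005 -0.005 0 0 0;0.4 0 0 0 0 0 0"}}

```text
time: 14.0
tool_pos: [563.6, -272.4, 110.3]
orientation: [-0.793, 1.433, 0.805]
ft_force: [-0.2, 0.8, -0.5]
opening: 53.1
```

```bash
python3 -c "
from h import *
rel(570.6,-271.1,65,58.5)
"
```

```text
t 14.0 pos [ 563.6 -272.4  110.3] jaw 58.7 op 53.1 F [-0.2  0.8 -0.5] q1,q7 0.13 1.58
  shift [ 0.0452 -0.0059  0.0051] len 0.046 turn [ 0.16 -0.44 -0.75]   toolaxes y [-0.854  0.52   0.013] z [ 0.52   0.854 -0.008]
```

>>> {"method": "carry_out", "body": {"moves": "0.4 0 -0.006 0.005 0 -0.4 -0.7;0.4 0 0 0 0 0 0;0.4 0.02 0 0 0 0 0;0.4 0.02 0 0 0 0 0;0.4 0 0 0 0 0 0"}}

```text
time: 14.5
tool_pos: [572.6, -262.6, 68.2]
orientation: [-0.8, 1.415, 0.807]
ft_force: [-1.0, -0.5, -1.6]
opening: 53.1
```

```bash
cat >> h.py <<'E'
def pad(P,p,d,col,C):
    m=masks(p)[col];g=P[(d>0)&m&(P[...,2]<12)&(np.hypot(P[...,0]-C[0],P[...,1]-C[1])<60)]
    a=np.radians(-76.5);e=np.array([[np.cos(a),np.sin(a)],[-np.sin(a),np.cos(a)]]);k=g[:,:2]@e.T
    print('pad z',np.median(g[:,2]).round(1),'edges',(np.percentile(k,[0.5,99.5],0)-np.array(C)@e.T).round(1).tolist())
E
sed -i 's/    P,p,d=wpots(name)$/    P,p,d=wpots(name)/; ' h.py
python3 - <<'E'
s=open('h.py').read()
s=s.replace("loss='soft_l1').x.round(1))\ndef pad","loss='soft_l1').x.round(1))\n    return P,p,d\ndef pad");open('h.py','w').write(s)
E
python3 -c "
from h import *
rel(570.6,-271.1,31,58.5)
pad(*held('w12','red'),'red',(570.6,-271.1))
"
```

```text
t 14.5 pos [ 572.6 -262.6   68.2] jaw 59.1 op 53.1 F [-1.  -0.5 -1.6] q1,q7 0.13 1.6
  shift [ 0.0371 -0.0028 -0.0085] len 0.038 turn [ 0.61  0.2  -0.16]   toolaxes y [-0.858  0.513  0.003] z [0.513 0.858 0.004]
rim z 104.3 [ 571.6 -261.7]
pad z 8.1 edges [[-34.6, -35.8], [34.7, 32.7]]
```

View pics/w12.png

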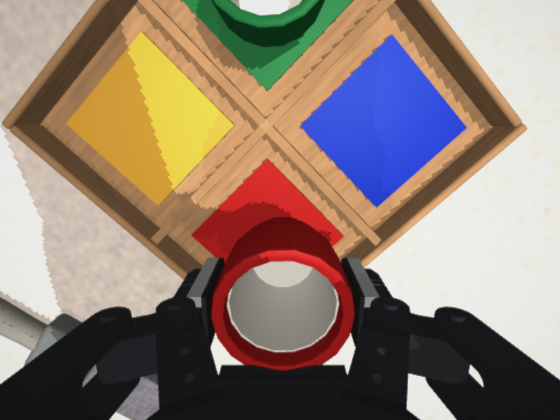

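Wrist view: red is about 8 mm off its pad centre along the tool z axis. The wrist's pad edges match my pad centre to 1–2 mm. I'll correct and lower.

>>> {"method": "carry_out", "body": {"moves": "0.4 0 -0.003 -0.0085 0.3 0.2 0;0.4 0 0 0 0 0 0;0.4 0.012 0 0 0 0 0;0.4 0.01 0 0 0 0 0;0.4 0 0 0 0 0 0"}}

```text
time: 15.05
tool_pos: [573.6, -272.0, 49.6]
orientation: [-0.802, 1.415, 0.798]
ft_force: [-0.4, 0.8, -0.6]
opening: 53.3
```

```bash
python3 -c "
from h import *
rel(570.6,-271.1,32,58.5)
"
```

```text
t 15.05 pos [ 573.6 -272.    49.6] jaw 58.9 op 53.3 F [-0.4  0.8 -0.6] q1,q7 0.15 1.61
  shift [ 0.0175  0.0031 -0.0008] len 0.018 turn [0.37 0.1  0.22]   toolaxes y [-0.856  0.517 -0.004] z [0.517 0.856 0.002]
```

>>> {"method": "carry_out", "body": {"moves": "0.4 0.006 0.003 -0.001 0 0 0.2;0.4 0.006 0 0 0 0 0;0.4 0 0 0 0 0 0"}}

```text
time: 15.35
tool_pos: [569.9, -271.1, 36.0]
orientation: [-0.799, 1.418, 0.801]
ft_force: [0.4, -0.2, -1.2]
opening: 52.9
```

```bash
python3 -c "
from h import *
rel(570.6,-271.1,32,58.5)
held('w13','red')
"
```

```text
t 15.35 pos [ 569.9 -271.1   36. ] jaw 58.9 op 52.9 F [ 0.4 -0.2 -1.2] q1,q7 0.16 1.62
  shift [ 0.004  -0.0006  0.0004] len 0.004 turn [ 0.36  0.09 -0.06]   toolaxes y [-0.856  0.517  0.001] z [0.517 0.856 0.002]
rim z 72.0 [ 568.9 -270.1]
```

>>> {"method": "carry_out", "body": {"moves": "0.4 0.003 0 0 0 0 0;0.4 0 0 0 0 0 0"}}

```text
time: 15.6
tool_pos: [570.3, -271.4, 33.4]
orientation: [-0.799, 1.417, 0.801]
ft_force: [-0.4, -0.5, -1.0]
opening: 53.1
```

>>> {"method": "carry_out", "body": {"moves": "0.4 0.002 0 0 0 0 0"}}

```text
time: 15.7
tool_pos: [570.7, -271.7, 32.8]
orientation: [-0.8, 1.416, 0.8]
ft_force: [-8.4, 4.8, 28.1]
opening: 52.8
```

```bash
python3 -c "
from h import *
held('w14','red')
rel(570.6,-271.1,32,58.5)
"
```

```text
rim z 69.0 [ 569.7 -270.6]
t 15.75 pos [ 570.6 -271.6   32.9] jaw 58.9 op 52.8 F [-3.6  1.7  9.4] q1,q7 0.16 1.62
  shift [0.0009 0.0003 0.0004] len 0.001 turn [0.35 0.12 0.04]   toolaxes y [-0.856  0.517 -0.001] z [0.517 0.856 0.002]
```

Contact, with the rim at its resting height. Release and rise, then blue.

>>> {"method": "carry_out", "body": {"moves": "0.85 0 0 0 0 0 0;0.85 0 0 0 0 0 0;0.85 0 0 0 0 0 0;0.85 -0.02 0 0 0 0 0;0.85 -0.04 0 0 0 0 0;0.85 -0.04 0 0 0 0 0;0.85 0 0 0 0 0 0"}}

```text
time: 16.45
tool_pos: [570.4, -271.8, 135.4]
orientation: [-0.799, 1.417, 0.801]
ft_force: [0.2, -0.1, -0.1]
opening: 72.4
```

```bash
python3 -c "
from h import *
wpots('w15',g=dict(red=(570,-271)))
rel(614,183,125,58.5)
"
```

```text
red 2151 68.9 [ 569.5 -270.4]
t 16.5 pos [ 569.2 -271.   132.9] jaw 58.9 op 72.6 F [-0.5 -0.4 -1.4] q1,q7 0.12 1.58
  shift [0.0091 0.1964 0.4117] len 0.456 turn [ 0.36  0.06 -0.21]   toolaxes y [-0.856  0.517  0.004] z [0.517 0.856 0.001]
```

View pics/w15.png

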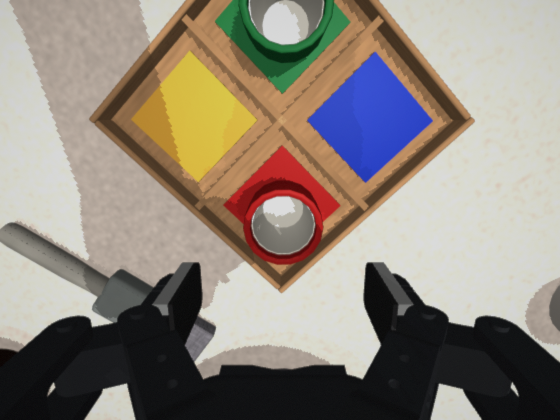

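Red stands centred (1.3 mm off) at (283,226).

>>> {"method": "carry_out", "body": {"moves": "0.85 0 0.018 0.038 0 0 0;0.85 0 0.018 0.038 0 0 0;0.85 0 0.018 0.038 0 0 0;0.85 0 0.018 0.038 0 0 0;0.85 0 0.018 0.038 0 0 0;0.85 0 0.018 0.038 0 0 0;0.85 0 0.018 0.038 0 0 0;0.85 0 0.018 0.038 0 0 0;0.85 0 0.018 0.038 0 0 0;0.85 0 0.018 0.038 0 0 0"}}

```text
time: 17.5
tool_pos: [608.4, 153.5, 121.1]
orientation: [-0.787, 1.438, 0.795]
ft_force: [0.2, 0.2, 0.8]
opening: 72.7
```

```bash
python3 -c "
from h import *
rel(614,183,75,58.5)
"
```

```text
t 17.5 pos [608.4 153.5 121.1] jaw 58.1 op 72.7 F [0.2 0.2 0.8] q1,q7 -0.53 0.85
  shift [0.0459 0.0104 0.0285] len 0.055 turn [-0.44 -0.62 -0.67]   toolaxes y [-0.849  0.529  0.012] z [ 0.529  0.849 -0.011]
```

>>> {"method": "carry_out", "body": {"moves": "0.85 0 0.006 0.02 -0.4 -0.6 -0.6;0.85 0 0 0 0 0 0"}}

```text
time: 17.7
tool_pos: [611.9, 182.8, 117.6]
orientation: [-0.8, 1.42, 0.807]
ft_force: [0.0, -0.5, 0.1]
opening: 72.5
```

```bash
python3 -c "
from h import *
wpots('w16',g=dict(blue=(614,183)))
rel(614,183,75,58.5)
"
```

```text
blue 2034 60.9 [614.3 184.1]
t 17.75 pos [611.6 181.  117.6] jaw 59.0 op 72.2 F [-0.3  0.2 -0.3] q1,q7 -0.56 0.83
  shift [ 0.0426 -0.0012  0.003 ] len 0.043 turn [ 0.49 -0.07 -0.31]   toolaxes y [-0.857  0.515  0.005] z [ 0.515  0.857 -0.001]
```

View pics/w16.png

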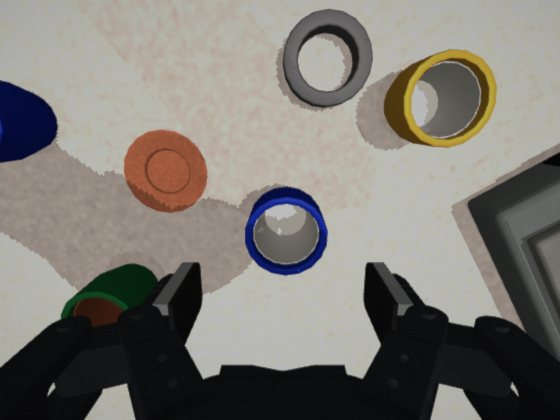

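Wrist view: blue (white inside) is at (287,230), clear of its neighbours.

>>> {"method": "carry_out", "body": {"moves": "0.85 0.01 -0.001 0.003 0.4 0 -0.3;0.85 0.03 0 0 0 0 0;0.85 0.02 0 0 0 0 0;0.85 0 0 0 0 0 0"}}

```text
time: 18.15
tool_pos: [614.8, 173.1, 54.0]
orientation: [-0.793, 1.426, 0.784]
ft_force: [0.6, -1.0, -0.4]
opening: 72.6
```

```bash
python3 -c "
from h import *
rel(614.3,184,23,58.5)
"
```

```text
t 18.15 pos [614.8 173.1  54. ] jaw 57.9 op 72.6 F [ 0.6 -1.  -0.4] q1,q7 -0.54 0.84
  shift [0.0309 0.0063 0.0091] len 0.033 turn [-0.57 -0.29  0.18]   toolaxes y [-0.847  0.531 -0.003] z [ 0.531  0.847 -0.005]
```

>>> {"method": "carry_out", "body": {"moves": "0.85 -0.005 0.006 0.009 -0.5 -0.3 0.2;0.85 0 0 0 0 0 0"}}

```text
time: 18.35
tool_pos: [615.0, 181.2, 59.5]
orientation: [-0.792, 1.423, 0.791]
ft_force: [0.4, 1.2, -0.2]
opening: 72.7
```

```bash
python3 -c "
from h import *
wpots('w17',g=dict(blue=(614,183)))
rel(614.3,184,23,58.5)
"
```

```text
blue 3901 60.9 [614.2 184.3]
t 18.4 pos [615.2 180.   59.5] jaw 58.1 op 72.4 F [ 0.3  0.1 -0.5] q1,q7 -0.55 0.83
  shift [0.0365 0.0029 0.003 ] len 0.037 turn [-0.36 -0.11  0.04]   toolaxes y [-0.849  0.528 -0.001] z [ 0.528  0.849 -0.002]
```

View pics/w17.png

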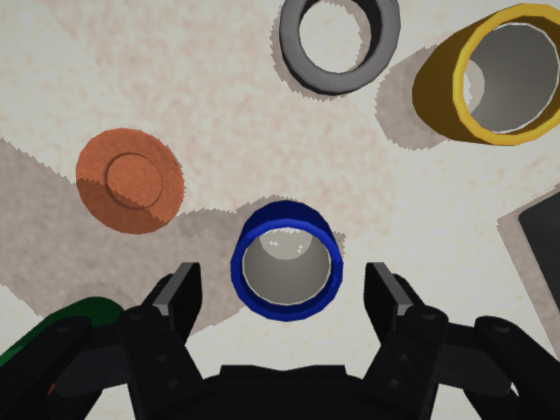

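Blue is undisturbed, near (287,265) and between the fingers.

>>> {"method": "carry_out", "body": {"moves": "0.85 0 0.003 0.003 0 0 0;0.85 0.012 0 0 0 0 0;0.85 0.012 0 0 0 0 0;0.85 0.006 0 0 0 0 0;0.85 0 0 0 0 0 0"}}

```text
time: 18.9
tool_pos: [615.3, 184.7, 29.1]
orientation: [-0.792, 1.42, 0.789]
ft_force: [0.9, -0.4, 0.5]
opening: 72.4
```

```bash
python3 -c "
from h import *
rel(614.3,184,23,58.5)
"
```

```text
t 18.9 pos [615.3 184.7  29.1] jaw 58.1 op 72.4 F [ 0.9 -0.4  0.5] q1,q7 -0.54 0.83
  shift [ 0.0061  0.0004 -0.0011] len 0.006 turn [-0.35  0.07  0.17]   toolaxes y [-0.849  0.528 -0.003] z [0.528 0.849 0.001]
```

>>> {"method": "carry_out", "body": {"moves": "0.85 0.006 0 -0.001 0 0 0;0.4 0 0 0 0 0 0;0.4 0 0 0 0 0 0;0.4 0 0 0 0 0 0;0.4 0 0 0 0 0 0;0.4 -0.02 0 0 0 0 0;0.4 -0.04 0 0 0 0 0;0.4 -0.04 0 0 0 0 0;0.4 0 0 0 0 0 0"}}

```text
time: 19.8
tool_pos: [613.5, 183.0, 124.2]
orientation: [-0.792, 1.424, 0.789]
ft_force: [1.3, -0.4, -1.5]
opening: 53.1
```

```bash
python3 -c "
from h import *
held('w18','blue')
rel(547.8,-176.3,125,58.5)
"
```

```text
rim z 162.5 [613.3 183.6]
t 19.85 pos [612.1 182.8 121.6] jaw 58.1 op 53.6 F [-0.6 -0.1 -2.8] q1,q7 -0.57 0.8
  shift [-0.0018 -0.1351 -0.3389] len 0.365 turn [-0.38 -0.3  -0.08]   toolaxes y [-0.849  0.528  0.001] z [ 0.528  0.849 -0.005]
```

View pics/w18.png

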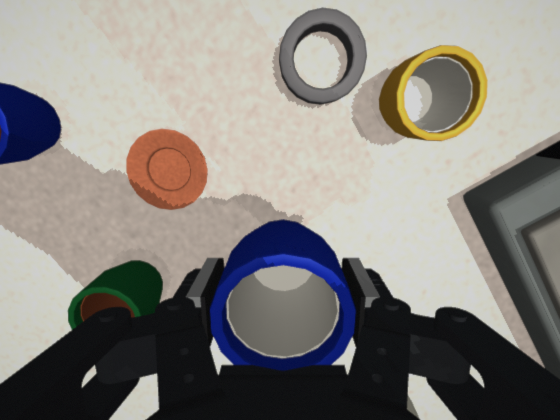

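Blue held and lifted.

>>> {"method": "carry_out", "body": {"moves": "0.4 -0.01 -0.008 -0.02 0 0 0;0.4 -0.003 -0.014 -0.035 0 0 0;0.4 0 -0.014 -0.035 0 0 0;0.4 0 -0.014 -0.035 0 0 0;0.4 0 -0.014 -0.035 0 0 0;0.4 0 -0.014 -0.035 0 0 0;0.4 0 -0.014 -0.035 0 0 0;0.4 0 -0.014 -0.035 0 0 0;0.4 0 -0.014 -0.035 0 0 0;0.4 0 -0.006 -0.015 0 0 0"}}

```text
time: 20.85
tool_pos: [540.4, -167.1, 127.0]
orientation: [-0.791, 1.444, 0.799]
ft_force: [-0.3, 0.3, -2.1]
opening: 53.3
```

```bash
python3 -c "
from h import *
rel(547.8,-176.3,110,58.5)
"
```

```text
t 20.85 pos [ 540.4 -167.1  127. ] jaw 58.3 op 53.3 F [-0.3  0.3 -2.1] q1,q7 -0.06 1.4
  shift [ 0.0169 -0.0114 -0.0036] len 0.021 turn [-0.21 -0.95 -0.85]   toolaxes y [-0.851  0.526  0.015] z [ 0.525  0.851 -0.017]
```

>>> {"method": "carry_out", "body": {"moves": "0.4 0 -0.008 0 0 -0.9 -0.8;0.4 0 0 0 0 0 0;0.4 0 0 0 0 0 0"}}

```text
time: 21.15
tool_pos: [544.5, -174.9, 124.8]
orientation: [-0.787, 1.427, 0.79]
ft_force: [-0.0, 0.6, -0.8]
opening: 53.6
```

```bash
python3 -c "
from h import *
rel(547.8,-176.3,75,58.5)
"
```

```text
t 21.15 pos [ 544.5 -174.9  124.8] jaw 57.9 op 53.6 F [-0.   0.6 -0.8] q1,q7 -0.04 1.42
  shift [ 0.0498 -0.0037  0.0007] len 0.05 turn [-0.58 -0.11 -0.18]   toolaxes y [-0.847  0.531  0.003] z [ 0.531  0.847 -0.002]
```

>>> {"method": "carry_out", "body": {"moves": "0.4 0.02 -0.004 0 -0.5 -0.1 -0.1;0.4 0.02 0 0 0 0 0;0.4 0.008 0 0 0 0 0;0.4 0 0 0 0 0 0"}}

```text
time: 21.55
tool_pos: [549.7, -170.7, 75.2]
orientation: [-0.798, 1.417, 0.803]
ft_force: [-0.5, 0.5, 1.1]
opening: 53.3
```

```bash
python3 -c "
from h import *
rel(547.8,-176.3,31,58.5)
pad(*held('w19','blue'),'blue',(547.8,-176.3))
"
```

```text
t 21.55 pos [ 549.7 -170.7   75.2] jaw 58.9 op 53.3 F [-0.5  0.5  1.1] q1,q7 -0.02 1.46
  shift [ 0.0442 -0.0014 -0.0059] len 0.045 turn [ 0.41  0.15 -0.12]   toolaxes y [-0.856  0.516  0.002] z [0.516 0.856 0.003]
rim z 113.7 [ 549.6 -170.2]
pad z 8.2 edges [[-34.6, -35.8], [34.6, 32.6]]
```

View pics/w19.png

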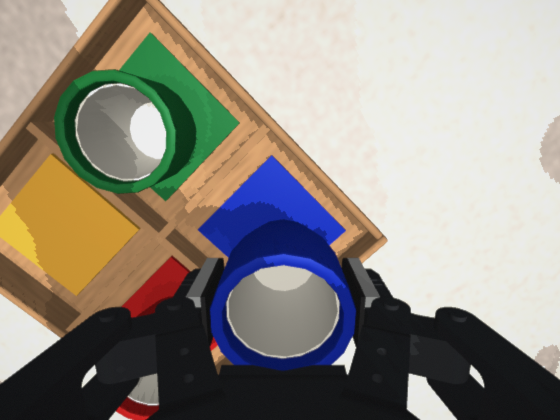

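>>> {"method": "carry_out", "body": {"moves": "0.4 0 -0.0015 -0.006 0.3 0.1 -0.1;0.4 0 0 0 0 0 0;0.4 0.014 0 0 0 0 0;0.4 0.014 0 0 0 0 0;0.4 0 0 0 0 0 0"}}

```text
time: 22.1
tool_pos: [549.9, -176.6, 48.2]
orientation: [-0.799, 1.415, 0.795]
ft_force: [-0.4, 0.4, -1.3]
opening: 53.0
```

```bash
python3 -c "
from h import *
rel(547.8,-176.3,31,58.5)
"
```

```text
t 22.1 pos [ 549.9 -176.6   48.2] jaw 58.7 op 53.0 F [-0.4  0.4 -1.3] q1,q7 -0.0 1.48
  shift [ 0.0172  0.002  -0.0009] len 0.017 turn [0.16 0.16 0.25]   toolaxes y [-0.854  0.52  -0.004] z [0.52  0.854 0.003]
```

>>> {"method": "carry_out", "body": {"moves": "0.4 0.006 0.002 -0.001 0 0.1 0.2;0.4 0.006 0 0 0 0 0;0.4 0 0 0 0 0 0"}}

```text
time: 22.4
tool_pos: [546.9, -176.4, 34.2]
orientation: [-0.797, 1.42, 0.798]
ft_force: [1.0, -0.1, -1.2]
opening: 53.6
```

```bash
python3 -c "
from h import *
rel(547.8,-176.3,31,58.5)
held('w20','blue')
"
```

```text
t 22.4 pos [ 546.9 -176.4   34.2] jaw 58.6 op 53.6 F [ 1.  -0.1 -1.2] q1,q7 0.0 1.48
  shift [ 0.0032 -0.0007  0.0005] len 0.003 turn [ 0.14  0.02 -0.06]   toolaxes y [-0.854  0.52   0.001] z [0.52  0.854 0.   ]
rim z 72.7 [ 546.8 -175.9]
```

>>> {"method": "carry_out", "body": {"moves": "0.4 0.003 0 0 0 0 0;0.4 0 0 0 0 0 0"}}

```text
time: 22.65
tool_pos: [547.4, -176.6, 31.7]
orientation: [-0.797, 1.419, 0.797]
ft_force: [-0.4, 0.8, -1.0]
opening: 53.5
```

>>> {"method": "carry_out", "body": {"moves": "0.4 0.002 0 0 0 0 0"}}

```text
time: 22.75
tool_pos: [547.9, -176.7, 30.3]
orientation: [-0.797, 1.418, 0.797]
ft_force: [-8.9, 1.4, 31.9]
opening: 53.2
```

```bash
python3 -c "
from h import *
held('w21','blue')
rel(547.8,-176.3,31,58.5)
"
```

```text
rim z 69.0 [ 547.7 -176.2]
t 22.8 pos [ 547.8 -176.8   30.5] jaw 58.6 op 53.3 F [-0.2  1.6  3.9] q1,q7 0.01 1.48
  shift [-0.0005  0.0002  0.0004] len 0.001 turn [0.13 0.06 0.04]   toolaxes y [-0.854  0.521 -0.001] z [0.521 0.854 0.001]
```

Blue has touched down. Release, rise, then yellow.

>>> {"method": "carry_out", "body": {"moves": "0.85 0 0 0 0 0 0;0.85 0 0 0 0 0 0;0.85 0 0 0 0 0 0;0.85 -0.02 0 0 0 0 0;0.85 -0.04 0 0 0 0 0;0.85 -0.04 0 0 0 0 0;0.85 0 0 0 0 0 0"}}

```text
time: 23.5
tool_pos: [547.5, -177.0, 133.2]
orientation: [-0.797, 1.42, 0.797]
ft_force: [0.6, -0.2, 0.6]
opening: 72.8
```

```bash
python3 -c "
from h import *
wpots('w22',g=dict(blue=(548,-176)))
rel(590.5,306.5,130,58.5)
"
```

```text
blue 2129 69.0 [ 547.3 -175.9]
t 23.55 pos [ 546.3 -176.3  130.9] jaw 58.6 op 72.4 F [ 0.3 -0.5 -0.3] q1,q7 -0.04 1.43
  shift [0.0013 0.2135 0.4353] len 0.485 turn [ 0.15 -0.03 -0.18]   toolaxes y [-0.854  0.52   0.003] z [ 0.52   0.854 -0.001]
```

View pics/w22.png

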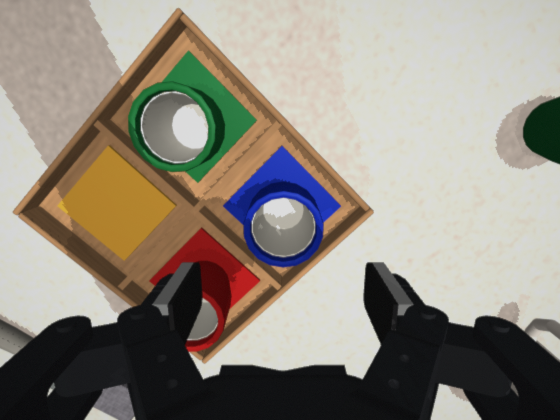

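Blue is centred on its pad, with rim at (283,228) in the image.

>>> {"method": "carry_out", "body": {"moves": "0.85 0 0.019 0.039 0 0 0;0.85 0 0.019 0.039 0 0 0;0.85 0 0.019 0.039 0 0 0;0.85 0 0.019 0.039 0 0 0;0.85 0 0.019 0.039 0 0 0;0.85 0 0.019 0.039 0 0 0;0.85 0 0.019 0.039 0 0 0;0.85 0 0.019 0.039 0 0 0;0.85 0 0.019 0.039 0 0 0;0.85 0 0.019 0.039 0 0 0"}}

```text
time: 24.55
tool_pos: [585.6, 261.5, 119.4]
orientation: [-0.786, 1.439, 0.789]
ft_force: [0.5, -0.1, -0.5]
opening: 72.5
```

```bash
python3 -c "
from h import *
rel(590.5,306.5,110,58.5)
"
```

```text
t 24.55 pos [585.6 261.5 119.4] jaw 57.8 op 72.5 F [ 0.5 -0.1 -0.5] q1,q7 -0.69 0.67
  shift [0.0091 0.0197 0.0408] len 0.046 turn [-0.71 -0.69 -0.48]   toolaxes y [-0.846  0.533  0.008] z [ 0.533  0.846 -0.012]
```

>>> {"method": "carry_out", "body": {"moves": "0.85 0 0.013 0.031 -0.7 -0.6 -0.5;0.85 0 0 0 0 0 0;0.85 0 0 0 0 0 0"}}

```text
time: 24.85
tool_pos: [587.1, 305.1, 113.6]
orientation: [-0.803, 1.422, 0.807]
ft_force: [0.9, 0.1, 0.0]
opening: 72.5
```

```bash
python3 -c "
from h import *
wpots('w23',g=dict(yellow=(590.5,306.5)))
rel(590.5,306.5,65,58.5)
"
```

```text
yellow 2125 61.0 [590.9 307.7]
t 24.9 pos [586.7 305.4 113.5] jaw 59.2 op 72.4 F [ 0.1  0.1 -0.1] q1,q7 -0.73 0.63
  shift [ 0.0484 -0.003   0.003 ] len 0.049 turn [ 0.67 -0.19 -0.32]   toolaxes y [-0.859  0.512  0.006] z [ 0.512  0.859 -0.003]
```

>>> {"method": "carry_out", "body": {"moves": "0.85 0 -0.003 0.003 0.5 -0.2 -0.3;0.85 0.025 0 0 0 0 0;0.85 0.015 0 0 0 0 0;0.85 0 0 0 0 0 0;0.85 0 0 0 0 0 0"}}

```text
time: 25.4
tool_pos: [593.1, 300.1, 72.3]
orientation: [-0.792, 1.422, 0.789]
ft_force: [-0.0, -0.2, -0.2]
opening: 72.9
```

```bash
python3 -c "
from h import *
rel(591,307.5,23,58.5)
"
```

```text
t 25.4 pos [593.1 300.1  72.3] jaw 58.1 op 72.9 F [-0.  -0.2 -0.2] q1,q7 -0.72 0.64
  shift [0.0493 0.0058 0.0052] len 0.05 turn [-0.38 -0.05  0.11]   toolaxes y [-0.849  0.528 -0.002] z [ 0.528  0.849 -0.001]
```

>>> {"method": "carry_out", "body": {"moves": "0.85 0 0.006 0.005 -0.3 0 0.1;0.85 0.015 0 0 0 0 0;0.85 0.015 0 0 0 0 0;0.85 0 0 0 0 0 0"}}

```text
time: 25.8
tool_pos: [591.7, 308.4, 42.1]
orientation: [-0.794, 1.418, 0.794]
ft_force: [-0.4, -0.6, -0.4]
opening: 72.7
```

```bash
python3 -c "
from h import *
rel(591,307.5,23,58.5)
"
```

```text
t 25.8 pos [591.7 308.4  42.1] jaw 58.4 op 72.7 F [-0.4 -0.6 -0.4] q1,q7 -0.72 0.64
  shift [ 0.0191  0.0001 -0.0012] len 0.019 turn [-0.09  0.13  0.08]   toolaxes y [-0.852  0.524 -0.001] z [0.524 0.852 0.002]
```

>>> {"method": "carry_out", "body": {"moves": "0.85 0.009 0 -0.001 0 0.1 0;0.85 0.008 0 0 0 0 0;0.85 0 0 0 0 0 0;0.85 0.002 0 0 0 0 0"}}

```text
time: 26.2
tool_pos: [591.0, 307.3, 20.8]
orientation: [-0.795, 1.421, 0.793]
ft_force: [0.4, 0.9, -0.6]
opening: 72.5
```

```bash
python3 -c "
from h import *
rel(591,307.5,23,58.5)
"
```

```text
t 26.2 pos [591.  307.3  20.8] jaw 58.4 op 72.5 F [ 0.4  0.9 -0.6] q1,q7 -0.72 0.64
  shift [-0.0022  0.0001  0.0002] len 0.002 turn [-0.09 -0.04  0.06]   toolaxes y [-0.852  0.524 -0.001] z [ 0.524  0.852 -0.001]
```

>>> {"method": "carry_out", "body": {"moves": "0.4 -0.002 0 0 0 0 0;0.4 0 0 0 0 0 0;0.4 0 0 0 0 0 0;0.4 0 0 0 0 0 0;0.4 -0.02 0 0 0 0 0;0.4 -0.04 0 0 0 0 0;0.4 -0.045 0 0 0 0 0;0.4 0 0 0 0 0 0"}}

```text
time: 27.0
tool_pos: [590.1, 306.6, 130.2]
orientation: [-0.796, 1.425, 0.793]
ft_force: [0.6, -0.1, -1.2]
opening: 53.7
```

```bash
python3 -c "
from h import *
held('w24','yellow')
rel(475.8,-294.1,130,58.5)
"
```

```text
rim z 167.7 [589.9 307.3]
t 27.05 pos [588.5 306.1 127.1] jaw 58.4 op 53.7 F [-0.6  0.2 -1.8] q1,q7 -0.74 0.61
  shift [ 0.001  -0.2185 -0.5702] len 0.611 turn [-0.1  -0.43 -0.13]   toolaxes y [-0.852  0.524  0.002] z [ 0.524  0.852 -0.008]
```

View pics/w24.png

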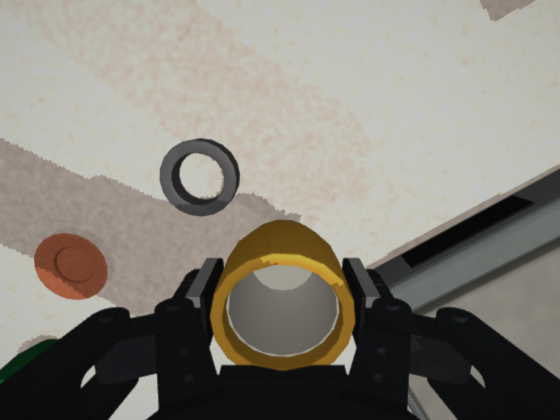

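Yellow held and lifted.

>>> {"method": "carry_out", "body": {"moves": "0.4 -0.01 -0.008 -0.02 0 -0.4 0;0.4 -0.005 -0.0135 -0.035 0 0 0;0.4 0 -0.0135 -0.035 0 0 0;0.4 0 -0.0135 -0.035 0 0 0;0.4 0 -0.0135 -0.035 0 0 0;0.4 0 -0.0135 -0.035 0 0 0;0.4 0 -0.0135 -0.035 0 0 0;0.4 0 -0.0135 -0.035 0 0 0;0.4 0 -0.0135 -0.035 0 0 0;0.4 0 -0.0135 -0.035 0 0 0"}}

```text
time: 28.05
tool_pos: [514.2, -52.7, 130.7]
orientation: [-0.799, 1.433, 0.813]
ft_force: [1.7, -1.1, -2.2]
opening: 53.9
```

```bash
python3 -c "
from h import *
rel(475.8,-294.1,130,58.5)
"
```

```text
t 28.05 pos [514.2 -52.7 130.7] jaw 59.2 op 53.9 F [ 1.7 -1.1 -2.2] q1,q7 -0.27 1.2
  shift [ 0.0015 -0.0908 -0.227 ] len 0.244 turn [ 0.68 -0.55 -0.86]   toolaxes y [-0.859  0.512  0.015] z [ 0.512  0.859 -0.009]
```

>>> {"method": "carry_out", "body": {"moves": "0.4 0 -0.0135 -0.034 0 -0.5 -0.8;0.4 0 -0.0135 -0.034 0 0 0;0.4 0 -0.0135 -0.034 0 0 0;0.4 0 -0.0135 -0.034 0 0 0;0.4 0 -0.0135 -0.034 0 0 0;0.4 0 -0.0135 -0.03 0 0 0;0.4 0 -0.003 -0.008 0 0 0;0.4 0 0 0 0 0 0"}}

```text
time: 28.85
tool_pos: [468.5, -286.9, 122.2]
orientation: [-0.794, 1.432, 0.806]
ft_force: [0.2, -0.4, -2.1]
opening: 54.0
```

```bash
python3 -c "
from h import *
rel(475.8,-294.1,75,58.5)
"
```

```text
t 28.85 pos [ 468.5 -286.9  122.2] jaw 58.8 op 54.0 F [ 0.2 -0.4 -2.1] q1,q7 0.14 1.68
  shift [ 0.0471 -0.0106 -0.002 ] len 0.048 turn [ 0.25 -0.42 -0.72]   toolaxes y [-0.855  0.519  0.013] z [ 0.519  0.855 -0.007]
```

>>> {"method": "carry_out", "body": {"moves": "0.4 0 -0.009 -0.002 0.2 -0.4 -0.6;0.4 0.02 0 0 0 0 0;0.4 0.02 0 0 0 0 0;0.4 0 0 0 0 0 0;0.4 0 0 0 0 0 0"}}

```text
time: 29.35
tool_pos: [478.6, -287.6, 79.8]
orientation: [-0.798, 1.416, 0.804]
ft_force: [-0.6, 0.1, -1.0]
opening: 53.9
```

```bash
python3 -c "
from h import *
rel(475.8,-294.1,30,58.5)
pad(*held('w25','yellow'),'yellow',(475.8,-294.1))
"
```

```text
t 29.35 pos [ 478.6 -287.6   79.8] jaw 58.9 op 53.9 F [-0.6  0.1 -1. ] q1,q7 0.17 1.72
  shift [ 0.0497 -0.0011 -0.0072] len 0.05 turn [ 0.42  0.2  -0.13]   toolaxes y [-0.856  0.516  0.002] z [0.516 0.856 0.004]
rim z 117.5 [ 478.4 -287.2]
pad z 8.1 edges [[-34.8, -36.1], [34.8, 33.2]]
```

View pics/w25.png

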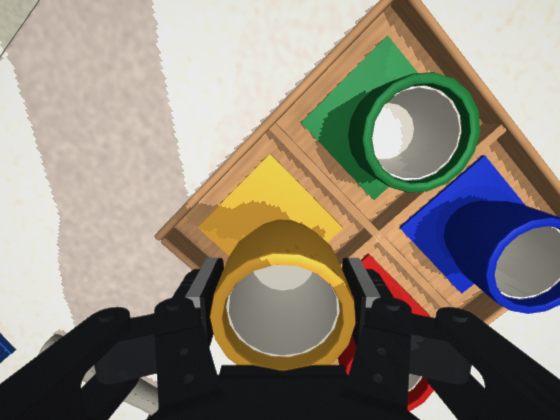

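>>> {"method": "carry_out", "body": {"moves": "0.4 0 -0.001 -0.007 0.3 0.2 -0.1;0.4 0 0 0 0 0 0;0.4 0.015 0 0 0 0 0;0.4 0.015 0 0 0 0 0;0.4 0 0 0 0 0 0"}}

```text
time: 29.9
tool_pos: [477.9, -294.6, 50.7]
orientation: [-0.801, 1.416, 0.794]
ft_force: [-0.8, 0.8, -1.0]
opening: 54.0
```

```bash
python3 -c "
from h import *
rel(475.8,-294.1,31,58.5)
"
```

```text
t 29.9 pos [ 477.9 -294.6   50.7] jaw 58.7 op 54.0 F [-0.8  0.8 -1. ] q1,q7 0.2 1.75
  shift [ 0.0197  0.0022 -0.0007] len 0.02 turn [0.18 0.07 0.3 ]   toolaxes y [-0.854  0.52  -0.005] z [0.52  0.854 0.001]
```

>>> {"method": "carry_out", "body": {"moves": "0.4 0.007 0.002 -0.001 0 0 0.2;0.4 0.007 0 0 0 0 0;0.4 0 0 0 0 0 0"}}

```text
time: 30.2
tool_pos: [475.3, -294.6, 35.4]
orientation: [-0.798, 1.418, 0.797]
ft_force: [0.5, 0.2, -1.3]
opening: 53.5
```

```bash
python3 -c "
from h import *
rel(475.8,-294.1,31,58.5)
held('w26','yellow')
"
```

```text
t 30.2 pos [ 475.3 -294.6   35.4] jaw 58.7 op 53.5 F [ 0.5  0.2 -1.3] q1,q7 0.21 1.76
  shift [ 0.0044 -0.0001  0.0006] len 0.004 turn [0.16 0.06 0.06]   toolaxes y [-0.854  0.52  -0.001] z [0.52  0.854 0.001]
rim z 73.1 [ 475.1 -294. ]
```

>>> {"method": "carry_out", "body": {"moves": "0.4 0.003 0 0 0 0 0;0.4 0 0 0 0 0 0"}}

```text
time: 30.45
tool_pos: [475.8, -294.9, 33.0]
orientation: [-0.798, 1.417, 0.796]
ft_force: [0.1, -0.1, -1.6]
opening: 53.4
```

>>> {"method": "carry_out", "body": {"moves": "0.4 0.002 0 0 0 0 0"}}

```text
time: 30.55
tool_pos: [476.1, -295.1, 31.3]
orientation: [-0.799, 1.417, 0.795]
ft_force: [0.9, -0.8, -1.2]
opening: 53.8
```

```bash
python3 -c "
from h import *
held('w27','yellow')
rel(475.8,-294.1,31,58.5)
"
```

```text
rim z 69.0 [ 475.8 -294.5]
t 30.6 pos [ 476.2 -295.2   31.3] jaw 58.7 op 53.8 F [-0.8 -0.2  0.4] q1,q7 0.21 1.76
  shift [0.0003 0.0009 0.0007] len 0.001 turn [0.15 0.07 0.19]   toolaxes y [-0.854  0.52  -0.003] z [0.52  0.854 0.001]
```

The rim is at resting height (69.0, as for the others), so release.

>>> {"method": "carry_out", "body": {"moves": "0.4 0.001 0 0 0 0 0;0.85 0 0 0 0 0 0;0.85 0 0 0 0 0 0;0.85 0 0 0 0 0 0;0.85 -0.02 0 0 0 0 0;0.85 -0.04 0 0 0 0 0;0.85 -0.04 0 0 0 0 0;0.85 -0.04 0 0 0 0 0;0.85 0 0 0 0 0 0"}}

```text
time: 31.5
tool_pos: [475.2, -295.1, 175.1]
orientation: [-0.797, 1.419, 0.797]
ft_force: [0.1, -0.5, 0.2]
opening: 72.4
```

```bash
python3 -c "
from h import *
wpots('w28',g=dict(yellow=(475.8,-294.1),green=(453,-199.3),blue=(547.8,-176.3),red=(570.6,-271.1)))
rel(475,-150,230,58.5)
"
```

```text
yellow 1540 69.0 [ 476.2 -294.5]
green 1797 69.1 [ 456.5 -201.6]
blue 1969 68.8 [ 546.8 -177.6]
red 962 68.9 [ 569.1 -270.1]
t 31.55 pos [ 474.3 -294.1  172.7] jaw 58.7 op 72.6 F [ 0.6 -0.9 -0.9] q1,q7 0.13 1.67
  shift [-0.0571  0.0745  0.1235] len 0.155 turn [ 0.15  0.04 -0.13]   toolaxes y [-0.854  0.52   0.002] z [0.52  0.854 0.001]
```

View pics/w28.png

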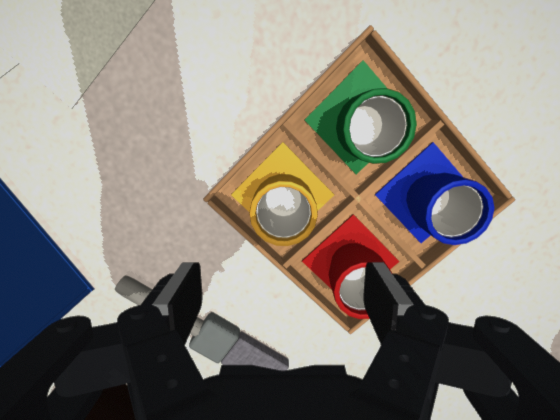

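Wrist view: all four pots are upright in their compartments, every fit within about 4 mm. Next, check the brown-lined pots.

```bash
python3 -c "
from h import *
p,d=r.capture('top');cv2.imwrite('pics/t29.png',p);P=cloud('top',d)
for k,(u,v) in dict(o_green=(287,181),o_blue=(278,243)).items():
    w=P[v-20:v+21,u-20:u+21].reshape(-1,3);q=w[(w[:,2]>54)&(w[:,2]<70)]
    print(k,len(q),least_squares(lambda a:np.hypot(q[:,0]-a[0],q[:,1]-a[1])-24.5,q[:,:2].mean(0),loss='soft_l1').x.round(1))
"
```

```text
o_green 145 [603.7  38.8]
o_blue 154 [454.1  55.2]
```

View pics/t29.png

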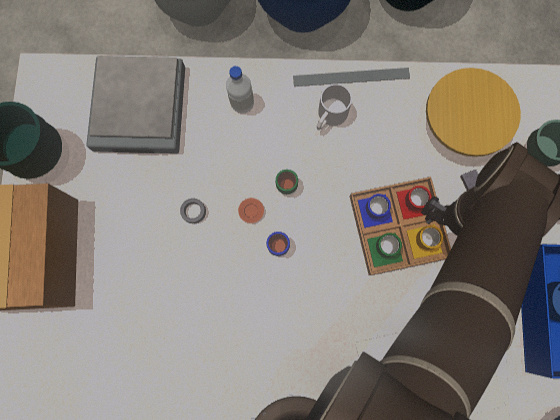

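Top view: the brown-lined pots at (287,181) and (278,243) haven't moved, and all four ordered pots stand in the tray. The arm is clear, so I'm handing in.

```bash
python3 -c "
from workcell import r
print(r.finish_job())"
```

```text
the job is handed in; nothing more can be done
None
```

I packed all four white-lined pots, each upright on the pad of its own colour, and handed the job in at about 32 s on the robot's clock. It reported no verdict.

**Ordered pots:** in the last wrist picture, the fitted rim centres were about 0.6 mm (yellow), 1.6 mm (blue), 1.8 mm (red) and 4.2 mm (green) from the pad centres; the limit is 15 mm. All rims were at the same height of about 69 mm. That matches standing on the pads, since these readings ran about 1 mm high.

**Brown-lined pots:** the top camera put both within 0.5 mm of where they started.

**What went less well:**
- **First green grasp:** it was about 10 mm too shallow, and that attempt had nudged the pot by a few millimetres. I reopened and gripped it lower before lifting.
- **Set-down force:** green, red and blue met their pads with brief wrist forces of about 48, 28 and 32 N; the limit is 120 N. Yellow showed almost no contact force when I released it, but its rim was already at resting height.
- **Camera agreement:** the top and scene cameras differed by up to about 5 mm on positions. The wrist camera agreed with the top camera to about 3 mm, so I used those two for grasping and placing.

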